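# Unload the swatch curing cabinet and hang the boards

## Robot

A 6-joint arm with a two-finger parallel gripper is mounted at the origin on the work surface. World frame = base frame: x ahead of the robot, y to its left, z up, the work surface at z = 0. Lengths are in m, angles in rad, forces in N, time in s.
With the tool pointing down it reaches from about 0.225 to 0.875 m from the base axis. Payload 3.4 kg.
Tool frame: the origin (TCP) lies at the very end of the fingers, on their centre line; the grasp point (between the pads) lies 19 mm behind it; z points along the fingers, x is the direction in which the jaws open and shut, and the axes are right-handed (so a half turn about z gives the same grasp; the last joint's range is limited). The gripper opens to 85 mm and grips with 20 to 120 N. Pads are 22 mm wide; open, the fingers measure 114 mm over their backs; the gripper's body (76 mm by 85 mm) begins 54 mm behind the grasp point. The pads swing forward as they close: fully open they stand 13 mm farther back than shut.
Start: joints at [-1.443, 0.276, 1.505, -0, 1.361, -0.121], TCP at [0.142, -0.557, 0.231] pointing down, gripper open.
Joint ranges: [-2.89, 2.89], [-0.75, 2.08], [0.22, 2.7], [-1.18, 4.32], [0.11, 2.71], [-2.7, 2.7]. Speed limits (rad/s): [2.57, 2.57, 3.14, 3.14, 3.14, 3.14].

## Interface

Orientations are given as a unit quaternion [w, x, y, z].
In Python, from rig import manip gives the robot as it stands.
- The arm moves only by the tool send_rows, never from a script. Its argument "increments" is a list of rows, each a list of 5 numbers: the opening, from 0 (shut) to 1 (fully open), then the shift along the tool's x, y, z in m, then the turn about the tool's z in rad. A call has 1 to 8 rows; each row shifts and turns the commanded pose from where the row before left it, along the tool's axes as they then stand; what a row does not reach is not made up. A row lasts 1/8 s, in which the tool goes at most 62.5 mm and 10.7 degrees, less where a joint would pass 70% of its speed; a pose out of reach is approached as far as the arm can. A call is refused whole if a number of a shift passes 0.0625 or a number of a turn 0.188, either way. A call with a gripper value outside its range is refused whole. The fingers move at their own pace and stop on an object; "squeeze" is the grip in N (left out, the last holds). Time passes only in rows, so rows that do not move let the fingers close. It gives the time, the measured TCP pose, the force and the opening at its end, in the units of the state.
- manip.get_state(): the state, without advancing time (a new reading comes with each control period).
- manip.get_image(name): name is "scene" or "top"; returns the picture (480x640x3 uint8, red, green, blue); there is no depth.
- manip.calibration(name): a dict with "fx", "fy", "cx", "cy" (pixels), "distortion" ([k1, k2, p1, p2, k3] as OpenCV has them; the pictures are not rectified), "camera_from_world" (4x4, takes a point from world to camera coordinates). Camera axes: x right, y up, looking along -z (the intrinsics and any distortion apply to the point x, -y, -z); pixel columns grow to the right and rows downward; lengths in m; the calibration is good to about 2 mm. A picture is of the moment at which its call begins. calibration takes no time and is no camera call.
- manip.sign_off(): hands the job in, once; it reports no verdict.
The state is a dict: "clock": time; "qpos": joint angles; "qd": joint speeds; "effort": joint torques, N m; "position": TCP position; "ee_rot": TCP orientation; "contact_force": force on the tool from outside, world axes, zero at the start; "moment": the same for the moment, N m; "width": finger opening in m.
Only numpy, scipy, OpenCV 4.12 (cv2) and the standard library are available. Lean on these libraries where they do the work, as an engineer would, in place of code of your own. Each camera call takes 0.05 s, during which the arm holds its last target.

## Task

The swatch boards in the curing cabinet are done. Take the hook tool, put its prong down into the finger hole of the shut tray, draw the tray fully out with it, then hang every board by its hole on the display rack, one board to a peg. To finish, slide the empty tray fully home, and see that the hook tool stands upright lengthwise on its cork mat; leave the bottles undisturbed.

Things in the scene. Friction and masses are not known exactly. Their poses are not given: they have to be found in the camera images.
- cabinet: White curing cabinet, fixed, 170 deep (x) x 260 wide (y) x 170 mm high, clear roof, open front towards its -x (front plane x = -85 mm). Origin: centre of the underside, on the table. In the dark steel tray, when shut, four board slots are centred at x = -20 and y = -81, -27, 27, 81 mm, each between two ribs 50 long, 34 high, 10 mm apart, on a floor 30 mm above the table.
- tray (a joint): How far the tray is out, m: 0 shut (home), 0.125 fully out (stop); it moves along the cabinet's -x, with about 2.5 N of friction, and stays where left. At its front is a flat tab 50 wide, 6 mm thick, 24 to 30 mm above the table, with the finger hole; the tab's front edge is at cabinet x = -125 mm when shut.
- tray_hole (a point): Centre of the square 24 x 24 mm finger hole in the tray's tab, at the level of the tab's top face (30 mm above the table), 20 mm behind the tab's front edge. Axes like the cabinet's. Open below down to the table.
- hook: Hook tool, 250 g, standing on its foot: grey handle 90 long (x) x 26 wide (y), top at 50 mm, on a foot plate 90 x 64 x 6 mm; origin: centre of the underside. From its +x end an 8 mm steel rod runs out at 42 mm height and, 95 mm from the origin, turns down into a prong ending 10 mm above foot level. With the foot near table level the prong passes through the tab's hole and the rod over the tab.
- hook_tip (a point): Lower end of the hook tool's prong: at x = 95 mm, y = 0, z = 10 mm in the hook tool's frame; prong 8 mm thick.
- mat: Cork mat, fixed flat on the table, 200 long (x) x 100 wide (y) x 3 mm thick, the hook tool's place. Origin at the centre of its underside; its top is 3 mm above the table.
- boardA: White swatch board, upright in a tray slot: 60 wide (x) x 8 thick (y, normal of its face) x 115 mm tall (z), 60 g, colour dots on the lower half. Hang hole 22 x 22 mm through the thickness, centre 69 mm above the bottom edge on the middle line; the solid top 35 mm is for gripping across the thickness. Origin: centre of the bottom edge. 3 or all 4 of boards A to D are present; an absent one reads None.
- boardB: Another swatch board like board A (same sizes and frame); None when absent.
- boardC: Another swatch board like board A (same sizes and frame); None when absent.
- boardD: Another swatch board like board A (same sizes and frame); None when absent.
- boardA_hole (a point): Centre of the hang hole of board A, mid-thickness; None when absent.
- boardB_hole (a point): Centre of the hang hole of board B, mid-thickness; None when absent.
- boardC_hole (a point): Centre of the hang hole of board C, mid-thickness; None when absent.
- boardD_hole (a point): Centre of the hang hole of board D, mid-thickness; None when absent.
- rack: Wooden display rack, fixed: base 100 (x) x 300 (y) x 12 mm, two posts, a crossbar 16 thick and 20 mm high, centre 125 mm above the table, front face at x = 12 mm. Four steel pegs, 9 mm diameter, 74 mm apart, stick out 60 mm from it towards the rack's -x, rising 10 degrees towards the rounded free end. Origin: centre of the base's underside.
- peg1 (a point): Middle of peg 1's axis (outermost at the rack's +y side), 30 mm from the crossbar and about 30 mm from the free end. Axes like the rack's: x towards the crossbar, the free end towards -x (and 10 degrees upwards).
- peg2 (a point): Middle of peg 2's axis (next to peg 1), 30 mm from the crossbar and about 30 mm from the free end. Axes like the rack's: x towards the crossbar, the free end towards -x (and 10 degrees upwards).
- peg3 (a point): Middle of peg 3's axis (next to peg 4), 30 mm from the crossbar and about 30 mm from the free end. Axes like the rack's: x towards the crossbar, the free end towards -x (and 10 degrees upwards).
- peg4 (a point): Middle of peg 4's axis (outermost at the rack's -y side), 30 mm from the crossbar and about 30 mm from the free end. Axes like the rack's: x towards the crossbar, the free end towards -x (and 10 degrees upwards).
- polish1: Bystander, not part of the job: nail polish bottle, 34 mm wide, 88 mm high. Origin at the centre of its underside.
- polish2: Bystander, not part of the job: nail polish bottle, 34 mm wide, 88 mm high. Origin at the centre of its underside.
- polish3: Bystander, not part of the job: nail polish bottle, 34 mm wide, 88 mm high. Origin at the centre of its underside.
- polish4: Bystander, not part of the job: nail polish bottle, 34 mm wide, 88 mm high. Origin at the centre of its underside.
- remover: Bystander, not part of the job: clear remover bottle with blue cap, 54 mm wide, 130 mm high. Origin at the centre of its underside.
Not all that is in view belongs to the job. Leave any turquoise or yellow look-alike of the hook alone.

How it is judged:
On the way, in this order (a step that is already met when the one before it is completed fails the run):
1. the prong of the hook tool is down in the finger hole of the shut tray (horizontal distance between hook_tip and tray_hole below 0.018 m and z of hook_tip in the frame of tray_hole between -0.03 and -0.003 m and angle between hook's own z axis and vertical below 0.35 rad and value of joint tray below 0.015 m), for 0.1 s.
2. the tray is drawn out by at least 110 of its 125 mm with the prong in its finger hole (horizontal distance between hook_tip and tray_hole below 0.018 m and z of hook_tip in the frame of tray_hole between -0.03 and -0.003 m and angle between hook's own z axis and vertical below 0.35 rad and value of joint tray above 0.11 m), for 0.1 s.
3. all boards hang on pegs, one to a peg, released (((x of boardA_hole in the frame of peg1 between -0.034 and 0.034 m and y of boardA_hole in the frame of peg1 between -0.012 and 0.012 m and z of boardA_hole in the frame of peg1 between -0.02 and 0.01 m) or (x of boardA_hole in the frame of peg2 between -0.034 and 0.034 m and y of boardA_hole in the frame of peg2 between -0.012 and 0.012 m and z of boardA_hole in the frame of peg2 between -0.02 and 0.01 m) or (x of boardA_hole in the frame of peg3 between -0.034 and 0.034 m and y of boardA_hole in the frame of peg3 between -0.012 and 0.012 m and z of boardA_hole in the frame of peg3 between -0.02 and 0.01 m) or (x of boardA_hole in the frame of peg4 between -0.034 and 0.034 m and y of boardA_hole in the frame of peg4 between -0.012 and 0.012 m and z of boardA_hole in the frame of peg4 between -0.02 and 0.01 m)) and angle between the y axis of each of boardA, boardB, boardC, boardD and the x axis of rack, either way round below 0.8 rad and linear speed of each of boardA, boardB, boardC, boardD below 0.03 m/s and angle between each of boardA, boardB, boardC, boardD's own z axis and vertical below 0.4 rad and contact force between the fingers and boardA below 0.1 N and ((x of boardB_hole in the frame of peg1 between -0.034 and 0.034 m and y of boardB_hole in the frame of peg1 between -0.012 and 0.012 m and z of boardB_hole in the frame of peg1 between -0.02 and 0.01 m) or (x of boardB_hole in the frame of peg2 between -0.034 and 0.034 m and y of boardB_hole in the frame of peg2 between -0.012 and 0.012 m and z of boardB_hole in the frame of peg2 between -0.02 and 0.01 m) or (x of boardB_hole in the frame of peg3 between -0.034 and 0.034 m and y of boardB_hole in the frame of peg3 between -0.012 and 0.012 m and z of boardB_hole in the frame of peg3 between -0.02 and 0.01 m) or (x of boardB_hole in the frame of peg4 between -0.034 and 0.034 m and y of boardB_hole in the frame of peg4 between -0.012 and 0.012 m and z of boardB_hole in the frame of peg4 between -0.02 and 0.01 m)) and contact force between the fingers and boardB below 0.1 N and ((x of boardC_hole in the frame of peg1 between -0.034 and 0.034 m and y of boardC_hole in the frame of peg1 between -0.012 and 0.012 m and z of boardC_hole in the frame of peg1 between -0.02 and 0.01 m) or (x of boardC_hole in the frame of peg2 between -0.034 and 0.034 m and y of boardC_hole in the frame of peg2 between -0.012 and 0.012 m and z of boardC_hole in the frame of peg2 between -0.02 and 0.01 m) or (x of boardC_hole in the frame of peg3 between -0.034 and 0.034 m and y of boardC_hole in the frame of peg3 between -0.012 and 0.012 m and z of boardC_hole in the frame of peg3 between -0.02 and 0.01 m) or (x of boardC_hole in the frame of peg4 between -0.034 and 0.034 m and y of boardC_hole in the frame of peg4 between -0.012 and 0.012 m and z of boardC_hole in the frame of peg4 between -0.02 and 0.01 m)) and contact force between the fingers and boardC below 0.1 N and ((x of boardD_hole in the frame of peg1 between -0.034 and 0.034 m and y of boardD_hole in the frame of peg1 between -0.012 and 0.012 m and z of boardD_hole in the frame of peg1 between -0.02 and 0.01 m) or (x of boardD_hole in the frame of peg2 between -0.034 and 0.034 m and y of boardD_hole in the frame of peg2 between -0.012 and 0.012 m and z of boardD_hole in the frame of peg2 between -0.02 and 0.01 m) or (x of boardD_hole in the frame of peg3 between -0.034 and 0.034 m and y of boardD_hole in the frame of peg3 between -0.012 and 0.012 m and z of boardD_hole in the frame of peg3 between -0.02 and 0.01 m) or (x of boardD_hole in the frame of peg4 between -0.034 and 0.034 m and y of boardD_hole in the frame of peg4 between -0.012 and 0.012 m and z of boardD_hole in the frame of peg4 between -0.02 and 0.01 m)) and contact force between the fingers and boardD below 0.1 N and distance between boardA_hole and boardB_hole above 0.05 m and distance between each of boardA_hole, boardB_hole and boardC_hole above 0.05 m and distance between each of boardA_hole, boardB_hole, boardC_hole and boardD_hole above 0.05 m), for 0.2 s.
At the end, for the whole second after the job is handed in: Each board hangs by its hole on its own peg (hole within 34 mm of the peg's middle along it, 12 mm across), upright (0.4 rad), square to it (0.8 rad), at rest; tray within 8 mm of shut; hook tool upright and lengthwise (0.4 rad) on the mat, handle within 70 x 30 mm of its centre, at rest (all of step 3 and value of joint tray below 0.008 m and x of hook in the frame of mat between -0.07 and 0.07 m and y of hook in the frame of mat between -0.03 and 0.03 m and z of hook in the frame of mat between -0.002 and 0.008 m and angle between hook's own z axis and vertical below 0.12 rad and angle between the x axis of hook and the x axis of mat, either way round below 0.4 rad and linear speed of hook below 0.02 m/s); the robot touches nothing.
It fails at once if a bystander (bottle) is moved more than 40 mm (distance of any of polish1, polish2, polish3, polish4, remover from where it was at the start of the episode above 0.04 m).
Of boardA, boardB, boardC, boardD only 3 to 4 are there at a start; the rules pass over those that are not, and their reading is None.
At some moment in a run one of hook may be knocked a few centimetres aside while the robot is not near it.
It also fails if it takes over 210 s, if anything falls off the work surface, if the arm or the gripper's body presses on something with over 40 N, if the wrist force passes 120 N, or if a joint passes its speed limit or range.

## Working session

There is one attempt and no reset: what is moved stays moved. The work goes in short steps, Python scripts to look and compute and a tool call to move; the robot and the scene stay as the last step left them, time stands still between calls to the robot, and variables do not carry over. Pictures are saved under pics/ and viewed, and the job is handed in when it is done.

Besides the shell and the picture viewer there is one more tool, called after ">>>" in YAML: its name, and indented under it one key for each argument. send_rows: Moves the arm, as the interface text tells. Its arguments: {"type":"object","properties":{"increments":{"type":"array","items":{"type":"array","items":{"type":"number"}}},"squeeze":{"type":"number"}},"required":["increments"]}

```bash
ls; mkdir -p pics; python3 - <<'E'
from rig import manip
import cv2
print(manip.get_state())
for n in ("scene","top"):
    cv2.imwrite(f"pics/{n}0.png",manip.get_image(n)[:,:,::-1]); print(manip.calibration(n))
E
```

```text
pics
{'clock': 0.0, 'qpos': array([-1.44300987e+00,  2.76609279e-01,  1.50615222e+00, -3.58806244e-06,
        1.36070249e+00, -1.21005951e-01]), 'qd': array([-1.17287958e-03,  1.80539174e-04,  4.11538436e-04,  1.01687298e-03,
        2.47195749e-03, -1.13824160e-05]), 'effort': array([-4.21877165e-03, -4.16781878e+01, -2.45812100e+01, -2.52342434e-04,
        1.12328408e-02, -1.31178149e-05]), 'position': array([ 0.14150552, -0.55676082,  0.23042397]), 'ee_rot': array([-6.58125333e-04,  7.89377403e-01, -6.13907517e-01, -6.65092268e-04]), 'contact_force': array([0.35780267, 0.18967196, 0.1101254 ]), 'moment': array([ 0.02677797, -0.00366903,  0.03109589]), 'width': 0.08548296262872115}
{'fx': 587.1637770683641, 'fy': 587.1637770683641, 'cx': 319.6875971830955, 'cy': 238.9360452162857, 'distortion': array([-0.0598017,  0.       ,  0.       ,  0.       ,  0.       ]), 'camera_from_world': array([[ 0.84758203, -0.53065718,  0.00276787, -0.45537573],
       [ 0.43196847,  0.69296421,  0.57723812, -0.28229108],
       [-0.30823359, -0.48806103,  0.81657118, -1.39390477],
       [ 0.        ,  0.        ,  0.        ,  1.        ]])}
{'fx': 615.6347504283968, 'fy': 615.6347504283968, 'cx': 317.51013923504445, 'cy': 231.73381593212028, 'distortion': array([-0.17814058,  0.        ,  0.        ,  0.        ,  0.        ]), 'camera_from_world': array([[ 2.61437966e-03, -9.99959291e-01, -8.63602330e-03,
        -1.24627379e-03],
       [ 9.96467044e-01,  1.88010759e-03,  8.39636585e-02,
        -5.48390815e-01],
       [-8.39440038e-02, -8.82502548e-03,  9.96431394e-01,
        -1.98451457e+00],
       [ 0.00000000e+00,  0.00000000e+00,  0.00000000e+00,
         1.00000000e+00]])}
```

View pics/scene0.png

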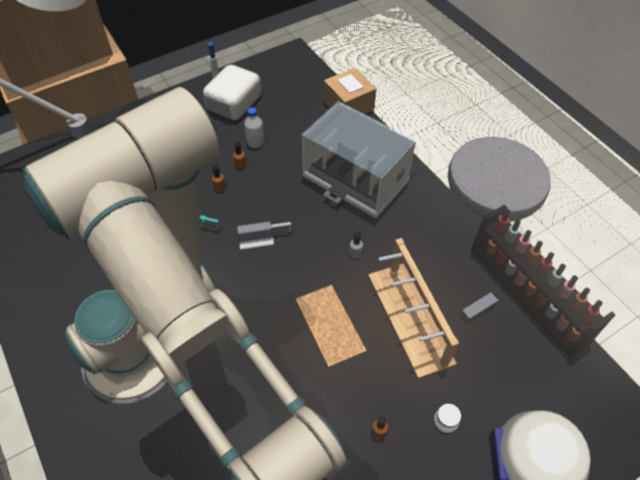

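View pics/top0.png

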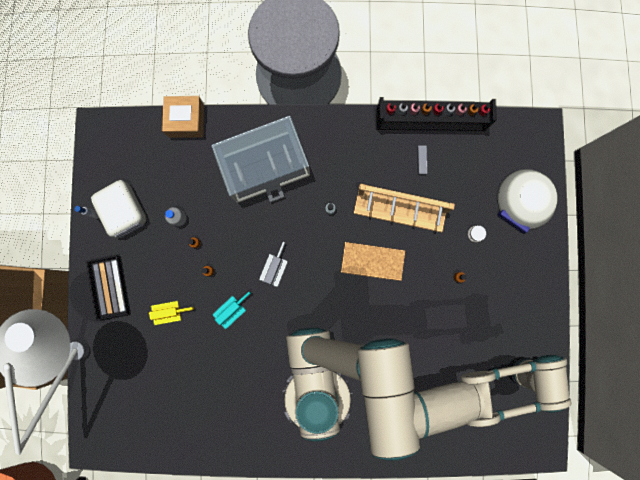

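```bash
cat > h.py <<'E'
import numpy as np, cv2
from rig import manip
def cal(n):
    c=manip.calibration(n); K=np.array([[c['fx'],0,c['cx']],[0,c['fy'],c['cy']],[0,0,1.]]); return K,c['distortion'],c['camera_from_world']
F=np.diag([1.,-1,-1])
def ray(n,uv):
    K,d,T=cal(n); p=cv2.undistortPoints(np.array(uv,float).reshape(-1,1,2),K,d)[:,0]
    dc=np.c_[p,np.ones(len(p))]@F   # cv->cam
    R=T[:3,:3]; o=-R.T@T[:3,3]; return o,dc@R
def onz(n,uv,z):
    o,d=ray(n,uv); return o+d*((z-o[2])/d[:,2])[:,None]
def proj(n,P):
    K,d,T=cal(n); P=np.array(P,float).reshape(-1,3); c=(P@T[:3,:3].T+T[:3,3])@F
    return cv2.projectPoints(c,np.zeros(3),np.zeros(3),K,d)[0][:,0]
def shot(n,name):
    im=manip.get_image(n)[:,:,::-1].copy(); cv2.imwrite(f"pics/{name}.png",im); return im
def crop(im,x0,y0,x1,y1,s,name):
    cv2.imwrite(f"pics/{name}.png",cv2.resize(im[y0:y1,x0:x1],None,fx=s,fy=s,interpolation=cv2.INTER_CUBIC))
E
python3 - <<'E'
from h import *
t=cv2.imread('pics/top0.png'); s=cv2.imread('pics/scene0.png')
crop(t,200,110,330,290,3.3,'c1'); crop(t,330,170,490,290,5,'c2'); crop(s,200,90,420,270,3.3,'c3'); crop(s,290,230,470,380,4,'c4')
E
```

```text
(no output)
```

View pics/c1.png

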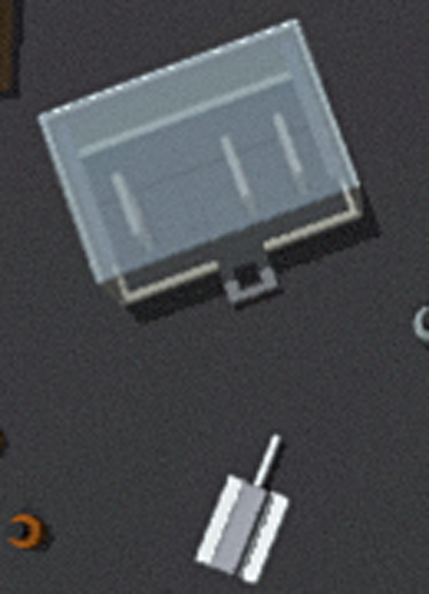

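View pics/c2.png

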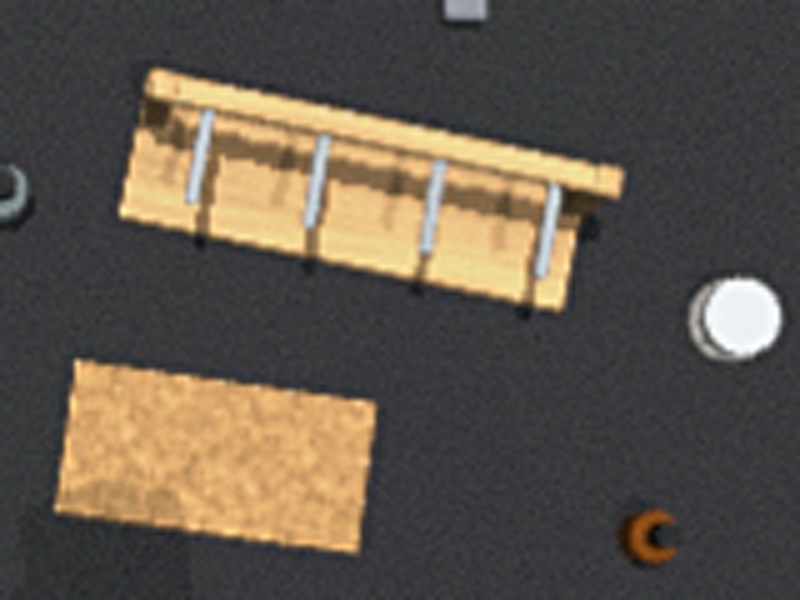

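View pics/c3.png

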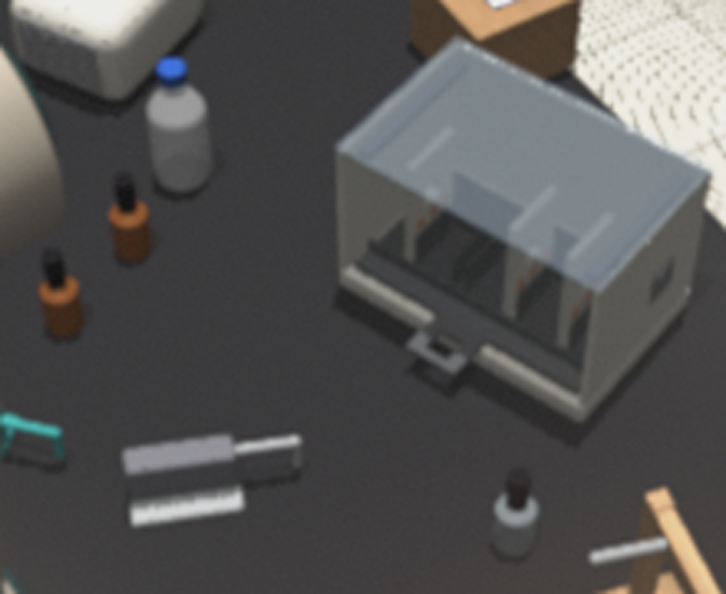

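View pics/c4.png

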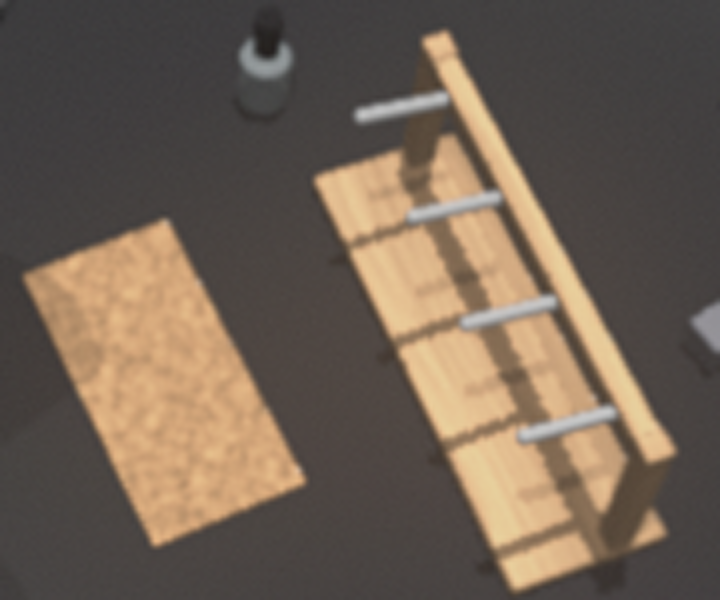

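```bash
python3 - <<'E'
from h import *
o=np.array([200,110]);u=lambda L:(np.array(L,float)+0.5)/3.3+o-0.5
P=lambda a:np.round(a,4).tolist()
print('foot',P(onz('top',u([(229,474),(289,496),(257,584),(195,561)]),.006)))
print('handle',P(onz('top',u([(241,482),(269,490),(243,578),(214,567)]),.05)))
print('rodtip',P(onz('top',u([(277,437)]),.044)))
print('roof',P(onz('top',u([(40,116),(297,20),(358,185),(100,282)]),.17)))
print('tab',P(onz('top',u([(232,303),(279,290)]),.03)), 'hole',P(onz('top',u([(246,278)]),.03)))
o2=np.array([330,170]);u2=lambda L:(np.array(L,float)+0.5)/5+o2-0.5
A=u2([(208,112),(324,138),(439,162),(555,187)]);B=u2([(192,203),(309,227),(426,252),(542,277)])
print('pegbase',P(onz('top',A,.129)));print('pegtip',P(onz('top',B,.138)))
print('mat',P(onz('top',u2([(76,359),(376,402),(358,552),(55,513)]),.003)))
print('base',P(onz('top',u2([(120,215),(562,311)]),.012)))
# scene
o3=np.array([290,230]);u3=lambda L:(np.array(L,float)+0.5)/4+o3-0.5
print('S pegbase',P(onz('scene',u3([(449,97),(500,198),(554,300),(614,411)]),.127)))
print('S pegtip',P(onz('scene',u3([(357,116),(410,217),(463,323),(519,436)]),.135)))
o4=np.array([200,90]);u4=lambda L:(np.array(L,float)+0.5)/3.3+o4-0.5
print('S hooktip base',P(onz('scene',u4([(298,468)]),.010)),'rodend',P(onz('scene',u4([(298,440)]),.044)))
print('S handle top',P(onz('scene',u4([(122,451),(232,436),(236,456),(127,472)]),.05)))
print('S foot near',P(onz('scene',u4([(132,524),(243,510)]),.0)))
print('S roof',P(onz('scene',u4([(337,148),(460,40),(708,178),(602,290)]),.17)))
print('S hole',P(onz('scene',u4([(441,347)]),.03)),P(onz('scene',u4([(408,346),(458,370)]),.03)))
# mask foot
t=cv2.imread('pics/top0.png')
E
```

```text
foot [[0.4785, 0.1592, 0.006], [0.4567, 0.0992, 0.006], [0.3693, 0.1305, 0.006], [0.3918, 0.1924, 0.006]]
handle [[0.4685, 0.1436, 0.05], [0.4608, 0.1162, 0.05], [0.3753, 0.141, 0.05], [0.3858, 0.1693, 0.05]]
rodtip [[0.5129, 0.1091, 0.044]]
roof [[0.805, 0.3262, 0.17], [0.8959, 0.0858, 0.17], [0.7384, 0.0279, 0.17], [0.6477, 0.2663, 0.17]]
tab [[0.6468, 0.1557, 0.03], [0.6598, 0.1092, 0.03]] hole [[0.6719, 0.1421, 0.03]]
pegbase [[0.6638, -0.1676, 0.129], [0.6477, -0.2398, 0.129], [0.6329, -0.3116, 0.129], [0.6176, -0.3844, 0.129]]
pegtip [[0.6057, -0.1566, 0.138], [0.591, -0.2289, 0.138], [0.5756, -0.3014, 0.138], [0.5603, -0.3736, 0.138]]
mat [[0.5183, -0.0897, 0.003], [0.4902, -0.2875, 0.003], [0.3916, -0.275, 0.003], [0.4171, -0.0759, 0.003]]
base [[0.6127, -0.1184, 0.012], [0.5499, -0.4104, 0.012]]
S pegbase [[0.6668, -0.1661, 0.127], [0.6496, -0.2393, 0.127], [0.6344, -0.3099, 0.127], [0.6194, -0.383, 0.127]]
S pegtip [[0.6081, -0.1518, 0.135], [0.5936, -0.2251, 0.135], [0.578, -0.2971, 0.135], [0.5622, -0.3694, 0.135]]
S hooktip base [[0.5107, 0.11, 0.01]] rodend [[0.5135, 0.1122, 0.044]]
S handle top [[0.3857, 0.1736, 0.05], [0.4682, 0.1399, 0.05], [0.4611, 0.1207, 0.05], [0.3794, 0.153, 0.05]]
S foot near [[0.3708, 0.1394, 0.0], [0.4544, 0.1036, 0.0]]
S roof [[0.6483, 0.2696, 0.17], [0.8056, 0.3259, 0.17], [0.8866, 0.0817, 0.17], [0.743, 0.029, 0.17]]
S hole [[0.6714, 0.1425, 0.03]] [[0.6481, 0.1582, 0.03], [0.6699, 0.1138, 0.03]]
```

```bash
cat > plan.py <<'E'
from h import *
import sys
def pose():
    s=manip.get_state(); w,x,y,z=s['ee_rot']; a=np.arctan2(2*(x*y+w*z),w*w+x*x-y*y-z*z)
    return *s['position'],np.degrees(a)
def plan(*legs,start=None):
    """legs: (x,y,z,yaw,opening,nrows); None keeps"""
    c=np.array(start or pose(),float); print('now',c.round(4),'t',round(manip.get_state()['clock'],2))
    rows=[]
    for x,y,z,a,o,n in legs:
        g=np.array([v if v is not None else c[i] for i,v in enumerate((x,y,z,a))]); 
        s0=c.copy()
        for k in range(n):
            t=s0+(g-s0)*(k+1)/n; th=np.radians(c[3]); d=t-c
            dx=d[0]*np.cos(th)+d[1]*np.sin(th); dy=d[0]*np.sin(th)-d[1]*np.cos(th)
            r=[o,round(dx,4),round(dy,4),round(-d[2],4),round(-np.radians(d[3]),3)]
            rows.append(r)
            c[0]+=r[1]*np.cos(th)+r[2]*np.sin(th); c[1]+=r[1]*np.sin(th)-r[2]*np.cos(th); c[2]-=r[3]; c[3]-=np.degrees(r[4])
    for i in range(0,len(rows),8): print(str([[float(v)+0 for v in r] for r in rows[i:i+8]]).replace(' ',''))
    print('end',c.round(4))
E
python3 - <<'E'
from plan import *
plan((.4235,.145,.14,-110.4,1,16))
E
```

```text
now [  0.1415  -0.5568   0.2305 -75.7416] t 0.1
[[1.0,-0.0382,-0.0279,0.0057,0.038],[1.0,-0.0392,-0.0264,0.0056,0.038],[1.0,-0.0402,-0.0249,0.0057,0.037],[1.0,-0.041,-0.0234,0.0056,0.038],[1.0,-0.042,-0.0218,0.0057,0.038],[1.0,-0.0427,-0.0202,0.0057,0.038],[1.0,-0.0435,-0.0186,0.0056,0.038],[1.0,-0.0441,-0.0169,0.0057,0.037]]
[[1.0,-0.0448,-0.0153,0.0056,0.038],[1.0,-0.0452,-0.0136,0.0057,0.038],[1.0,-0.0458,-0.0118,0.0056,0.038],[1.0,-0.0462,-0.0101,0.0057,0.038],[1.0,-0.0465,-0.0083,0.0057,0.037],[1.0,-0.0468,-0.0066,0.0056,0.038],[1.0,-0.0471,-0.0048,0.0057,0.038],[1.0,-0.0471,-0.003,0.0056,0.038]]
end [   0.4235    0.145     0.14   -110.4056]
```

Things that could be taken for the hook in the top view: the grey tool with rod at (273,265), the turquoise one at (231,311), the yellow one at (168,313) and a plain grey block at (423,160). I choose the grey one. The close crop c1 confirms a grey handle, white foot and steel rod, and three boards in slots y = +81, -27 and -81.

>>> send_rows:
  increments:
    - [1,-0.038,-0.028,0.006,0.038]
    - [1,-0.039,-0.0265,0.0056,0.038]
    - [1,-0.04,-0.025,0.0056,0.037]
    - [1,-0.041,-0.0234,0.0056,0.038]
    - [1,-0.042,-0.0218,0.0056,0.038]
    - [1,-0.0427,-0.0202,0.0057,0.038]
    - [1,-0.0435,-0.0186,0.0056,0.038]
    - [1,-0.044,-0.017,0.0057,0.037]

```text
clock: 1.1
position: [0.2833, -0.2055, 0.1856]
ee_rot: [0.0, -0.687, 0.726, -0.0]
contact_force: [0.7, 0.6, 0.3]
width: 0.0854
```

>>> send_rows:
  increments:
    - [1,-0.045,-0.0153,0.0056,0.038]
    - [1,-0.0452,-0.0136,0.0057,0.038]
    - [1,-0.0458,-0.0118,0.0056,0.038]
    - [1,-0.0462,-0.01,0.0057,0.038]
    - [1,-0.0465,-0.0083,0.0057,0.037]
    - [1,-0.0468,-0.0066,0.0056,0.038]
    - [1,-0.047,-0.0048,0.0057,0.038]
    - [1,-0.047,-0.003,0.0056,0.038]

```text
clock: 2.1
position: [0.4241, 0.1454, 0.1403]
ee_rot: [-0.0, -0.57, 0.821, -0.0]
contact_force: [-0.3, -0.4, -0.1]
width: 0.0853
```

```bash
python3 - <<'E'
from plan import *
plan((.4235,.145,.023,-110.4,1,5),(None,None,None,None,0,3))
s=shot('scene','s1'); crop(s,200,150,420,310,3.5,'s1c')
E
```

```text
now [   0.4241    0.1454    0.1403 -110.4491] t 2.1
[[1.0,0.0001,0.0001,0.0235,0.0],[1.0,0.0001,0.0001,0.0234,0.0],[1.0,0.0002,0.0001,0.0235,-0.001],[1.0,0.0001,0.0001,0.0234,0.0],[1.0,0.0001,0.0001,0.0235,0.0],[0.0,0.0,0.0,0.0,0.0],[0.0,0.0,0.0,0.0,0.0],[0.0,0.0,0.0,0.0,0.0]]
end [ 4.235000e-01  1.450000e-01  2.300000e-02 -1.103918e+02]
```

View pics/s1c.png

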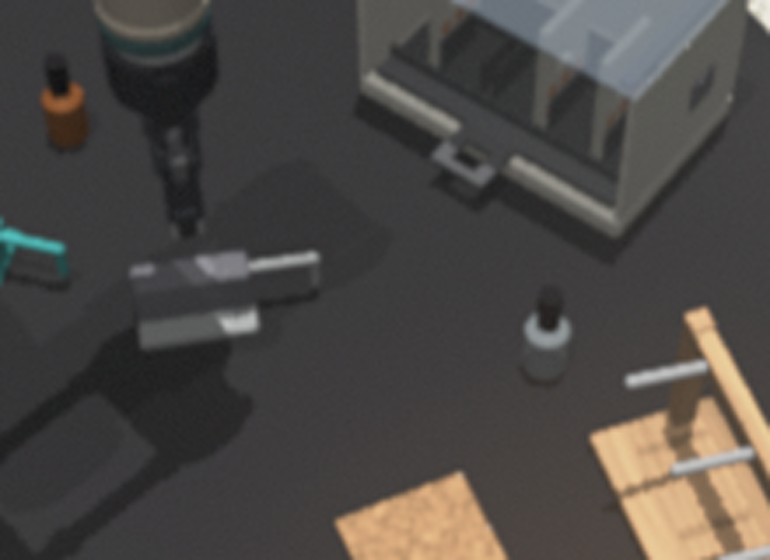

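The open gripper hovers over the grey hook (crop about (190,265)), its jaws across the handle. I descend and close.

>>> send_rows:
  increments:
    - [1,0,0,0.023,0]
    - [1,0,0,0.024,0]
    - [1,0,0,0.023,0]
    - [1,0,0,0.024,0]
    - [1,0,0,0.022,0]
    - [0,0,0,0,0]
    - [0,0,0,0,0]
    - [0,0,0,0,0]
  squeeze: 60

```text
clock: 3.15
position: [0.4247, 0.1439, 0.0255]
ee_rot: [0.001, -0.571, 0.821, -0.0]
contact_force: [-0.2, -0.2, -0.4]
width: 0.0322
```

>>> send_rows:
  increments:
    - [0,0,0,0,0]
    - [0,0,0,0,0]
    - [0,0,0,-0.01,0]
    - [0,0,0,-0.02,0]
    - [0,0,0,-0.03,0]

```text
clock: 3.78
position: [0.4228, 0.1436, 0.0849]
ee_rot: [-0.001, -0.571, 0.821, 0.001]
contact_force: [0.3, -0.0, -2.4]
width: 0.0245
```

```bash
python3 - <<'E'
from plan import *
print(pose())
s=shot('scene','s2'); crop(s,200,150,420,310,3.5,'s2c')
s=shot('top','t2'); crop(s,200,110,350,290,3.3,'t2c')
E
```

```text
(np.float64(0.4227930976464378), np.float64(0.14363240658863521), np.float64(0.08493730668170428), np.float64(-110.40585215302045))
```

View pics/s2c.png

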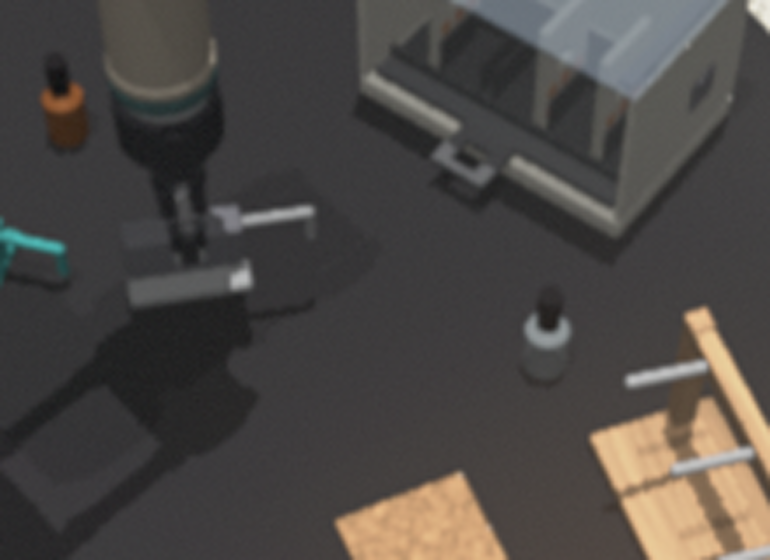

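View pics/t2c.png

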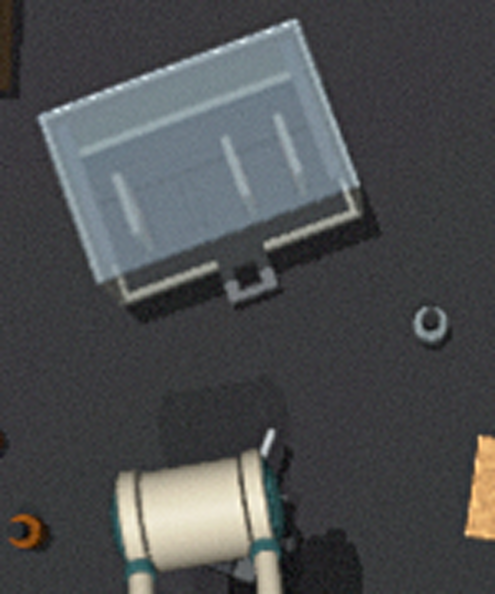

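```bash
python3 - <<'E'
from plan import *
print(onz('top',[(270.5/3.3+200-.35,434.5/3.3+110-.35)],.104),onz('scene',[((311.5)/3.5+200-.35,213.5/3.5+150-.35)],.104))
# scene prong tip
print(onz('scene',[((312)/3.5+200-.35,237/3.5+150-.35)],.070))
x,y,z,a=pose(); t=np.radians(a+90); print('predicted tip',x+.095*np.cos(t),y+.095*np.sin(t))
E
```

```text
[[0.51127496 0.11148152 0.104     ]] [[0.51004297 0.10843297 0.104     ]]
[[0.51127417 0.1125047  0.07      ]]
predicted tip 0.5151329442452582 0.1111488235479941
```

```bash
python3 - <<'E'
from plan import *
plan((.5874,.1083,.078,-69.4,0,8))
E
```

```text
now [ 4.26100e-01  1.44300e-01  8.74000e-02 -1.10401e+02] t 3.88
[[0.0,-0.0028,-0.0205,0.0012,-0.089],[0.0,-0.001,-0.0206,0.0011,-0.09],[0.0,0.0009,-0.0206,0.0012,-0.089],[0.0,0.0027,-0.0205,0.0012,-0.09],[0.0,0.0045,-0.0202,0.0012,-0.089],[0.0,0.0063,-0.0197,0.0011,-0.09],[0.0,0.0081,-0.019,0.0012,-0.089],[0.0,0.0097,-0.0182,0.0012,-0.09]]
end [  0.5874   0.1083   0.078  -69.3773]
```

>>> send_rows:
  increments:
    - [0,-0.0028,-0.0208,0.001,-0.089]
    - [0,-0.001,-0.021,0.001,-0.09]
    - [0,0.001,-0.021,0.001,-0.089]
    - [0,0.0027,-0.021,0.001,-0.09]
    - [0,0.0045,-0.0206,0.001,-0.089]
    - [0,0.0063,-0.02,0.001,-0.09]
    - [0,0.0081,-0.0195,0.001,-0.089]
    - [0,0.0097,-0.0186,0.001,-0.09]

```text
clock: 4.88
position: [0.5881, 0.1074, 0.0753]
ee_rot: [0.001, 0.823, -0.568, -0.001]
contact_force: [0.2, 0.2, -1.7]
width: 0.0254
```

```bash
python3 - <<'E'
from plan import *
s=shot('scene','s3'); crop(s,240,140,390,260,5,'s3c')
print(pose())
s=shot('top','t3'); crop(s,230,150,330,250,6,'t3c')
print(pose(),manip.get_state()['contact_force'])
E
```

```text
(np.float64(0.5918808817780356), np.float64(0.10673733521265551), np.float64(0.07539239231544895), np.float64(-69.14127024651437))
(np.float64(0.5900514589082339), np.float64(0.10706419195987602), np.float64(0.07546531891259413), np.float64(-69.43874848880006)) [-0.62144407 -0.36301141 -1.47006516]
```

View pics/s3c.png

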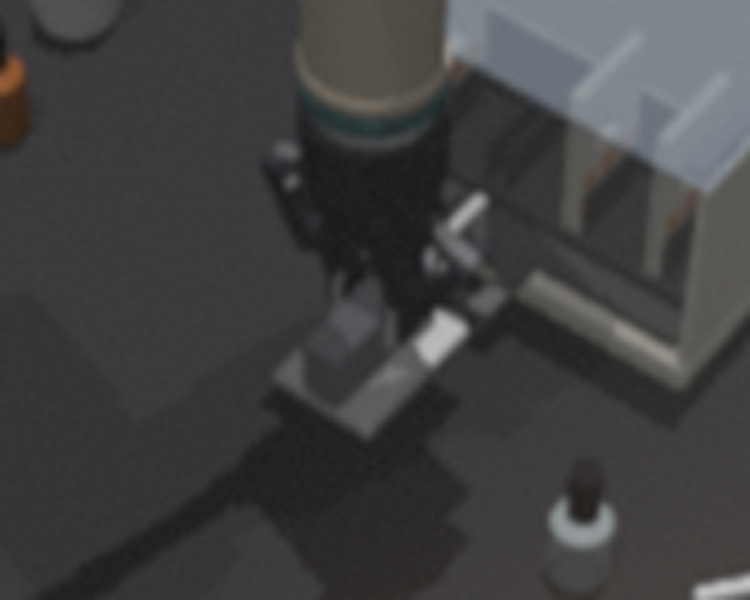

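View pics/t3c.png

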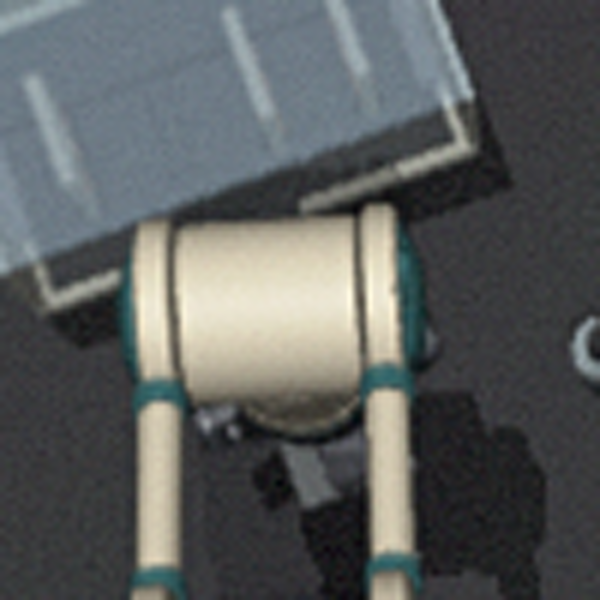

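```bash
python3 - <<'E'
from plan import *
print(onz('scene',[(478/5+240-.4,204/5+140-.4),(484/5+240-.4,200/5+140-.4)],.094))
x,y,z,a=.590,.107,0,-69.4; t=np.radians(a+90); print('predicted tip',x+.0885*np.cos(t),y+.0885*np.sin(t))
# line of hook: fit prong visible? project hole & predicted points
print((proj('scene',[[.673,.1405,.03],[.6735,.1396,.03],[.673,.1382,.060]])-[240,140])*5)
E
```

```text
[[0.67336013 0.13854116 0.094     ]
 [0.67768752 0.13922511 0.094     ]]
predicted tip 0.6728412689128991 0.1381379858838161
[[470.80232826 275.11825395]
 [472.42286422 275.80735967]
 [474.30041958 243.18549619]]
```

>>> send_rows:
  increments:
    - [0,-0.002,0,0.01,0]
    - [0,0,0,0.012,0]
    - [0,0,0,0.012,0]
    - [0,0,0,0.011,0]
    - [0,0,0,0,0]
    - [0,0,0,0,0]

```text
clock: 5.72
position: [0.588, 0.1095, 0.0318]
ee_rot: [-0.0, 0.822, -0.569, 0.0]
contact_force: [1.1, -0.2, -2.0]
width: 0.0248
```

```bash
python3 - <<'E'
from plan import *
s=shot('scene','s4'); crop(s,240,140,390,260,5,'s4c')
print(pose(),manip.get_state()['contact_force'])
E
```

```text
(np.float64(0.5881162245845234), np.float64(0.10950757971968149), np.float64(0.03204560415633677), np.float64(-69.38775023767779)) [ 0.67209608  0.54445505 -1.52170587]
```

View pics/s4c.png

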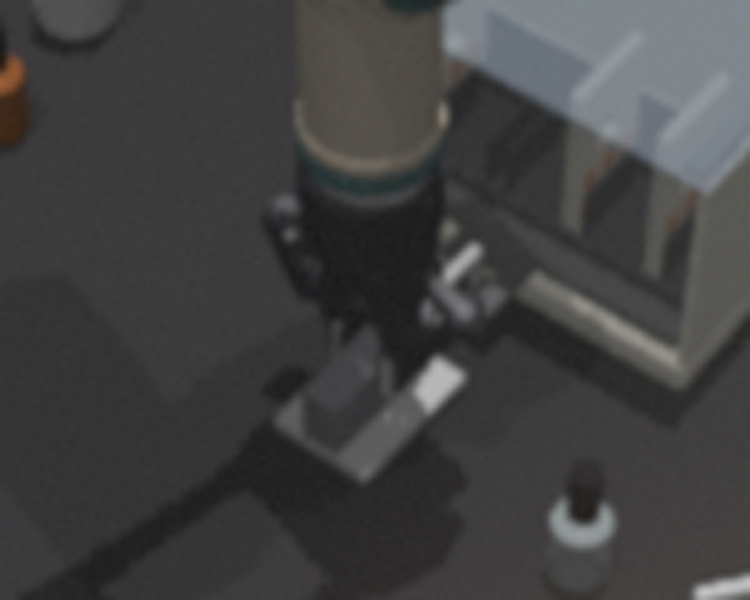

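>>> send_rows:
  increments:
    - [0,0,0.01,0.001,0]
    - [0,0,0.018,0,0]
    - [0,0,0.018,0,0]
    - [0,0,0.018,0,0]
    - [0,0,0.018,0,0]
    - [0,0,0.018,0,0]
    - [0,0,0.018,0,0]
    - [0,0,0.01,0,0]

```text
clock: 6.78
position: [0.4684, 0.0643, 0.0315]
ee_rot: [-0.001, 0.822, -0.569, 0.001]
contact_force: [2.8, 1.1, -0.4]
width: 0.0252
```

```bash
python3 - <<'E'
from plan import *
s=shot('scene','s5'); crop(s,220,100,420,260,4,'s5c')
print(pose(),manip.get_state()['contact_force'])
E
```

```text
(np.float64(0.46650492415119416), np.float64(0.06403567358348629), np.float64(0.031242804395707247), np.float64(-69.4024387099406)) [ 0.65245352 -0.24307882 -3.20549676]
```

View pics/s5c.png

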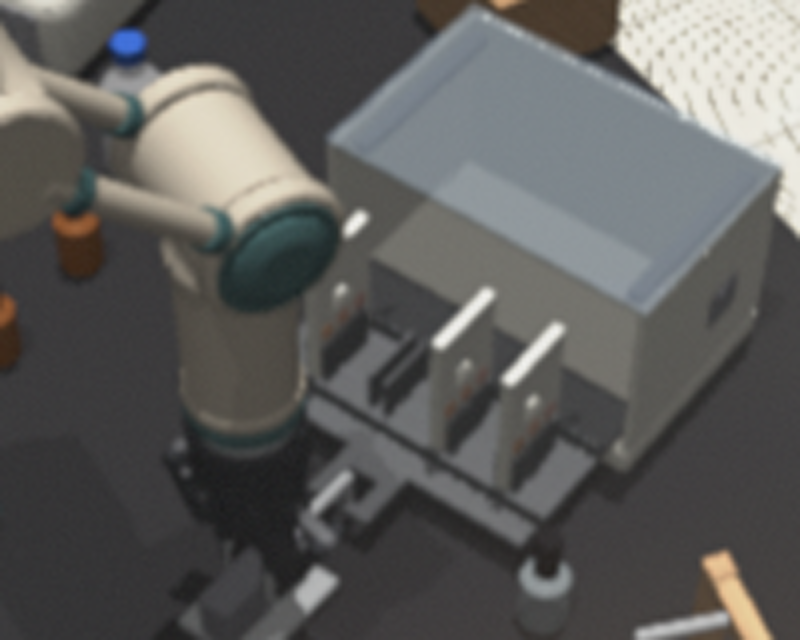

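>>> send_rows:
  increments:
    - [0,0,0.004,0,0]
    - [0,0,0.004,0,0]
    - [0,0,0,0,0]
    - [0,0,0,0,0]

```text
clock: 7.32
position: [0.462, 0.062, 0.0309]
ee_rot: [-0.001, 0.822, -0.569, 0.001]
contact_force: [4.9, 3.2, -1.9]
width: 0.0245
```

```bash
python3 - <<'E'
from plan import *
x,y,z,a=pose()
plan((x+.0047,y+.0018,z,None,0,1),(None,None,.09,None,0,3),(.455,-.176,.075,-7.7,0,9),(None,None,.031,None,0,4))
E
```

```text
now [ 4.6200e-01  6.2000e-02  3.0900e-02 -6.9386e+01] t 7.33
[[0.0,0.0,-0.005,0.0,0.0],[0.0,0.0,0.0,-0.0197,0.0],[0.0,0.0,0.0,-0.0197,0.0],[0.0,0.0,0.0,-0.0197,0.0],[0.0,0.0245,0.0106,0.0017,-0.12],[0.0,0.023,0.0134,0.0016,-0.119],[0.0,0.0213,0.0161,0.0017,-0.12],[0.0,0.0192,0.0185,0.0017,-0.119]]
[[0.0,0.0168,0.0207,0.0016,-0.12],[0.0,0.0143,0.0225,0.0017,-0.12],[0.0,0.0115,0.0241,0.0017,-0.119],[0.0,0.0085,0.0253,0.0016,-0.12],[0.0,0.0054,0.0261,0.0017,-0.12],[0.0,0.0,0.0,0.011,0.0],[0.0,0.0,0.0,0.011,0.0],[0.0,0.0,0.0,0.011,0.0]]
[[0.0,0.0,0.0,0.011,0.0]]
end [ 0.455  -0.176   0.031  -7.6785]
```

>>> send_rows:
  increments:
    - [0,0,-0.005,0,0]
    - [0,0,0,-0.02,0]
    - [0,0,0,-0.02,0]
    - [0,0,0,-0.019,0]
    - [0,0.0245,0.0106,0.0017,-0.12]
    - [0,0.023,0.0134,0.0017,-0.119]
    - [0,0.0213,0.016,0.0017,-0.12]
    - [0,0.0192,0.0185,0.0017,-0.119]

```text
clock: 8.32
position: [0.4584, -0.0438, 0.0823]
ee_rot: [0.001, 0.934, -0.356, -0.002]
contact_force: [0.3, -1.2, -2.1]
width: 0.0251
```

>>> send_rows:
  increments:
    - [0,0.0168,0.0207,0.0017,-0.12]
    - [0,0.0143,0.0225,0.0017,-0.12]
    - [0,0.0115,0.024,0.0017,-0.119]
    - [0,0.0085,0.0253,0.0017,-0.12]
    - [0,0.0054,0.026,0.0017,-0.12]
    - [0,0,0,0.011,0]
    - [0,0,0,0.011,0]
    - [0,0,0,0.011,0]

```text
clock: 9.32
position: [0.4527, -0.1749, 0.0402]
ee_rot: [-0.001, 0.998, -0.067, -0.001]
contact_force: [-0.2, -0.2, -1.2]
width: 0.025
```

```bash
python3 - <<'E'
from plan import *
print(pose(),manip.get_state()['contact_force'])
s=shot('scene','s6'); crop(s,200,100,460,380,2.1,'s6c')
print(pose(),manip.get_state()['contact_force'])
E
```

```text
(np.float64(0.4526662215312043), np.float64(-0.17490414167046717), np.float64(0.04022127475821889), np.float64(-7.663082400184647)) [-0.23427377 -0.17660633 -1.20843728]
(np.float64(0.451961374798303), np.float64(-0.17449863849660444), np.float64(0.03909421651428814), np.float64(-7.646559222609569)) [-0.11770505  1.0386293  -2.71608924]
```

View pics/s6c.png

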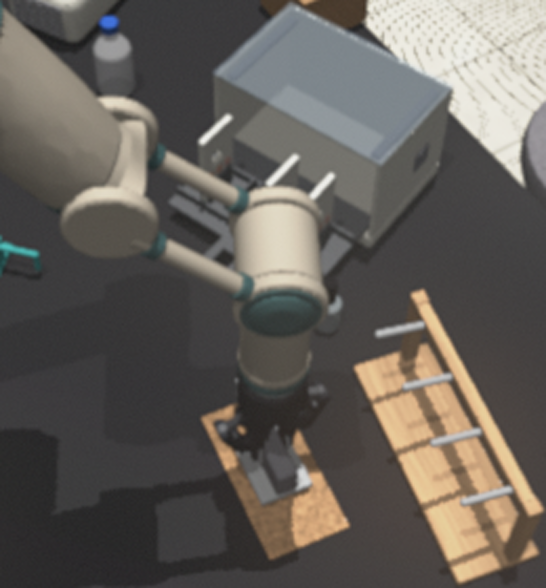

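>>> send_rows:
  increments:
    - [0,0,0,0.004,0]
    - [0,0,0,0.003,0]
    - [0,0,0,0.002,0]
    - [0,0,0,0,0]

```text
clock: 9.88
position: [0.4536, -0.1761, 0.0324]
ee_rot: [0.0, 0.998, -0.067, 0.0]
contact_force: [-0.3, 0.6, -1.3]
width: 0.025
```

>>> send_rows:
  increments:
    - [0,0,0,0.0015,0]
    - [0,0,0,0.0015,0]
    - [0,0,0,0,0]

```text
clock: 10.25
position: [0.4534, -0.1761, 0.0293]
ee_rot: [-0.0, 0.998, -0.067, -0.0]
contact_force: [0.2, -0.4, -1.7]
width: 0.0249
```

>>> send_rows:
  increments:
    - [0,0,0,0.0015,0]
    - [0,0,0,0,0]
    - [0,0,0,0,0]

```text
clock: 10.62
position: [0.4536, -0.1763, 0.0288]
ee_rot: [0.0, 0.998, -0.067, 0.0]
contact_force: [-1.4, 0.1, 6.4]
width: 0.0251
```

>>> send_rows:
  increments:
    - [1,0,0,0,0]
    - [1,0,0,0,0]
    - [1,0,0,0,0]
    - [1,0,0,-0.03,0]
    - [1,0,0,-0.05,0]
    - [1,0,0,-0.06,0]
    - [0.3,0,0.04,-0.05,0]
    - [0.3,0,0.05,-0.05,0]

```text
clock: 11.62
position: [0.4425, -0.259, 0.2631]
ee_rot: [0.0, 0.998, -0.066, 0.001]
contact_force: [-0.1, -0.2, 0.2]
width: 0.0513
```

```bash
python3 - <<'E'
from plan import *
s=shot('scene','s7'); crop(s,250,100,420,240,4.5,'s7c')
t=shot('top','t7'); crop(t,200,110,340,250,4,'t7c')
print(pose(),manip.get_state()['width'])
E
```

```text
(np.float64(0.44456071593557606), np.float64(-0.26428382032058645), np.float64(0.2660855655931828), np.float64(-7.872022669559962)) 0.03603586436819063
```

View pics/s7c.png

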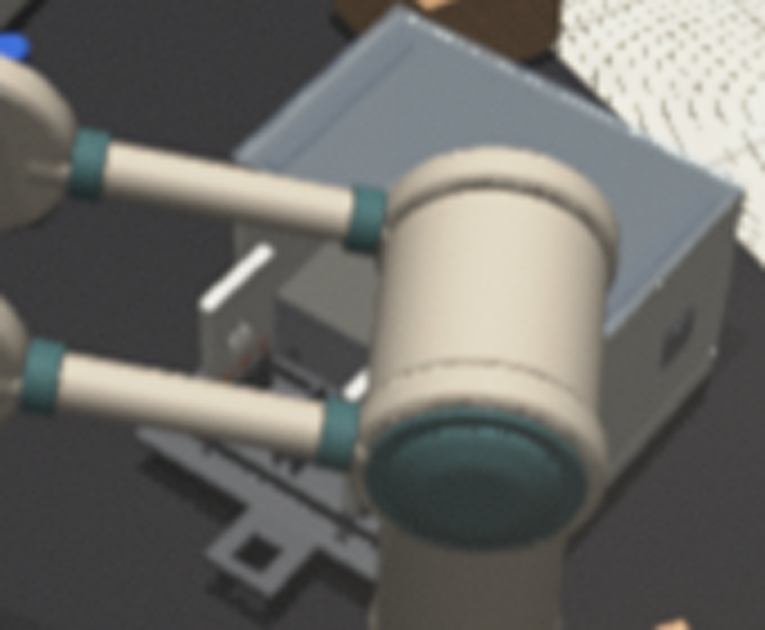

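View pics/t7c.png

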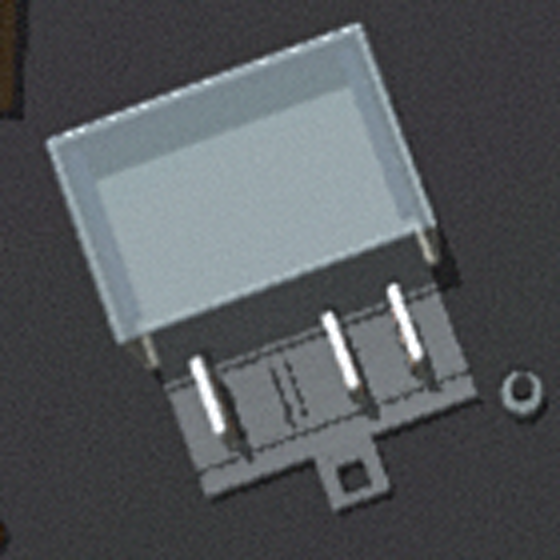

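View pics/s7.png

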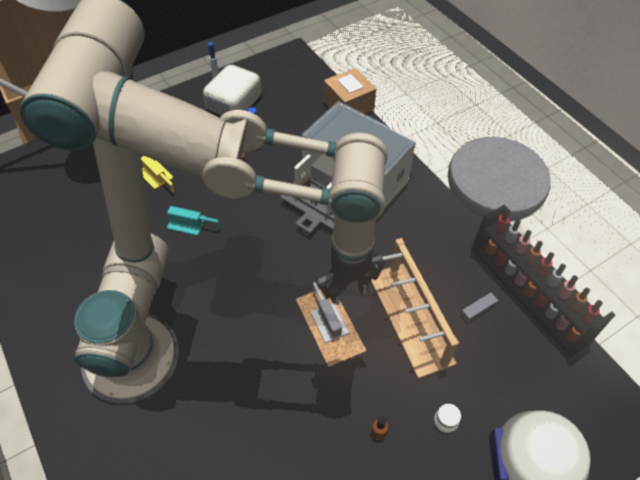

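```bash
cat > boards.py <<'E'
from plan import *
def boards(name):
    t=cv2.imread(f'pics/{name}.png'); c=t[110:250,200:340].astype(int)
    m=(c.min(2)>190).astype(np.uint8)
    n,l,st,ce=cv2.connectedComponentsWithStats(m)
    for i in range(1,n):
        if st[i,4]<15: continue
        yy,xx=np.where(l==i); w=(c[yy,xx].min(1)-120.)
        r=cv2.minAreaRect(np.c_[xx,yy].astype(np.float32)); b=cv2.boxPoints(r)
        e=sorted([b[k] for k in range(4)],key=lambda p:p[1]); a=(e[0]+e[1])/2;d=(e[2]+e[3])/2
        P=onz('top',np.array([(a+d)/2,a,d])+[200,110],.145); v=P[1]-P[2]
        print(P[0].round(4),'len',np.linalg.norm(v).round(4),'yaw',np.degrees(np.arctan2(v[1],v[0])).round(1),st[i,4])
E
python3 - <<'E'
from boards import *
boards('t7')
c=np.array([.7718,.1766]);a=np.radians(20.6)
for y in (.081,-.027,-.081): print(c+[-.145*np.cos(a)-y*np.sin(a),-.145*np.sin(a)+y*np.cos(a)])
E
```

```text
[0.6666 0.0515 0.145 ] len 0.0591 yaw 21.9 47
[0.6448 0.1007 0.145 ] len 0.059 yaw 22.1 48
[0.6095 0.2029 0.145 ] len 0.0573 yaw 21.2 47
[0.60757219 0.20140378]
[0.64557109 0.10030935]
[0.66457054 0.04976214]
```

```bash
python3 - <<'E'
from plan import *
plan((.6655,.0506,.185,-69.3,.4,12),(None,None,.117,None,.4,4))
E
```

```text
now [ 0.4446 -0.2643  0.2661 -7.872 ] t 11.72
[[0.4,0.0146,-0.0285,0.0068,0.089],[0.4,0.0121,-0.0297,0.0067,0.09],[0.4,0.0093,-0.0307,0.0068,0.089],[0.4,0.0066,-0.0314,0.0067,0.089],[0.4,0.0038,-0.0318,0.0068,0.09],[0.4,0.0008,-0.032,0.0067,0.089],[0.4,-0.0019,-0.032,0.0068,0.089],[0.4,-0.0049,-0.0317,0.0068,0.09]]
[[0.4,-0.0076,-0.0312,0.0067,0.089],[0.4,-0.0104,-0.0303,0.0068,0.089],[0.4,-0.013,-0.0293,0.0067,0.09],[0.4,-0.0156,-0.028,0.0068,0.089],[0.4,0.0,0.0,0.017,0.0],[0.4,0.0,0.0,0.017,0.0],[0.4,0.0,0.0,0.017,0.0],[0.4,0.0,0.0,0.017,0.0]]
end [ 6.65500e-01  5.06000e-02  1.17000e-01 -6.92931e+01]
```

>>> send_rows:
  increments:
    - [0.4,0.0146,-0.0285,0.0068,0.089]
    - [0.4,0.0121,-0.0297,0.0067,0.09]
    - [0.4,0.0093,-0.0307,0.0068,0.089]
    - [0.4,0.0066,-0.0314,0.0067,0.089]
    - [0.4,0.0038,-0.0318,0.0068,0.09]
    - [0.4,0.0008,-0.032,0.0067,0.089]
    - [0.4,-0.0019,-0.032,0.0068,0.089]
    - [0.4,-0.005,-0.0317,0.0068,0.09]

```text
clock: 12.72
position: [0.5887, -0.0465, 0.2054]
ee_rot: [0.0, 0.911, -0.413, -0.001]
contact_force: [-0.8, 0.7, 0.4]
width: 0.0342
```

>>> send_rows:
  increments:
    - [0.4,-0.0076,-0.0312,0.0067,0.089]
    - [0.4,-0.0104,-0.0303,0.0068,0.089]
    - [0.4,-0.013,-0.0293,0.0067,0.09]
    - [0.4,-0.0156,-0.028,0.0068,0.089]
    - [0.4,0,0,0,0]
    - [0.4,0,0,0,0]

```text
clock: 13.48
position: [0.6613, 0.0571, 0.1789]
ee_rot: [0.001, 0.824, -0.567, -0.001]
contact_force: [-0.2, 0.5, -0.2]
width: 0.0339
```

```bash
python3 - <<'E'
from plan import *
plan((.6655,.0506,.185,-69.3,.4,1),(None,None,.117,None,.4,4))
s=shot('scene','s8'); crop(s,280,100,420,240,4.5,'s8c')
print(pose(),manip.get_state()['width'])
E
```

```text
now [ 6.61300e-01  5.71000e-02  1.78900e-01 -6.90364e+01] t 13.47
[[0.4,0.0076,-0.0016,-0.0061,0.005],[0.4,0.0,0.0,0.017,0.0],[0.4,0.0,0.0,0.017,0.0],[0.4,0.0,0.0,0.017,0.0],[0.4,0.0,0.0,0.017,0.0]]
end [ 6.65500e-01  5.06000e-02  1.17000e-01 -6.93229e+01]
(np.float64(0.6613991846318757), np.float64(0.05674036889136155), np.float64(0.17932837273174518), np.float64(-69.07965247597085)) 0.033997192068075555
```

View pics/s8c.png

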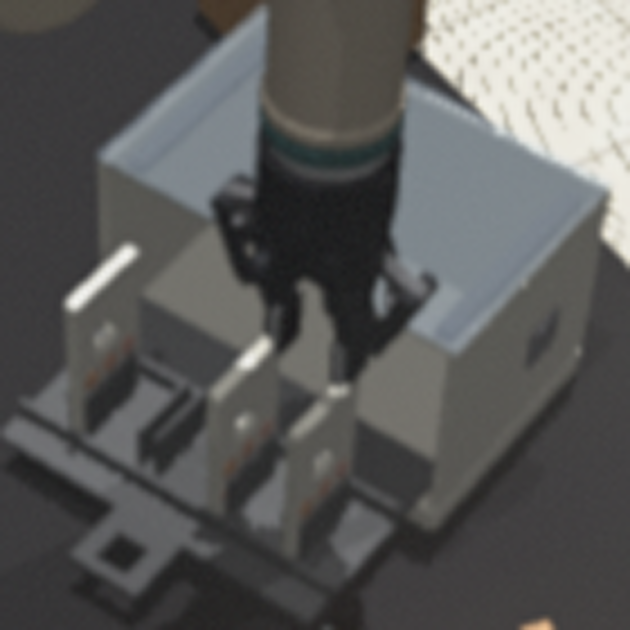

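>>> send_rows:
  increments:
    - [0.4,0.0076,-0.0016,0,0.004]
    - [0.4,0,0,0.01,0]
    - [0.4,0,0,0,0]
    - [0.4,0,0,0,0]

```text
clock: 14.02
position: [0.6662, 0.0504, 0.1696]
ee_rot: [0.0, 0.822, -0.569, -0.0]
contact_force: [0.3, -0.3, 0.1]
width: 0.0343
```

```bash
python3 - <<'E'
from plan import *
plan((.6655,.0506,.117,-69.3,.4,4),(None,None,None,None,0,4))
E
```

```text
now [ 6.6620e-01  5.0400e-02  1.6960e-01 -6.9346e+01] t 14.03
[[0.4,-0.0001,0.0001,0.0131,0.0],[0.4,-0.0001,0.0002,0.0132,0.0],[0.4,-0.0001,0.0001,0.0131,-0.001],[0.4,-0.0002,0.0002,0.0132,0.0],[0.0,0.0,0.0,0.0,0.0],[0.0,0.0,0.0,0.0,0.0],[0.0,0.0,0.0,0.0,0.0],[0.0,0.0,0.0,0.0,0.0]]
end [ 6.65500e-01  5.06000e-02  1.17000e-01 -6.92887e+01]
```

>>> send_rows:
  increments:
    - [0.4,0,0,0.013,0]
    - [0.4,0,0,0.013,0]
    - [0.4,0,0,0.013,0]
    - [0.4,0,0,0.013,0]
    - [0,0,0,0,0]
    - [0,0,0,0,0]
    - [0,0,0,0,0]
    - [0,0,0,0,0]
  squeeze: 40

```text
clock: 15.02
position: [0.6667, 0.0506, 0.1182]
ee_rot: [-0.0, 0.822, -0.569, 0.0]
contact_force: [0.8, -0.8, -1.5]
width: 0.0073
```

>>> send_rows:
  increments:
    - [0,0,0,-0.01,0]
    - [0,0,0,-0.025,0]
    - [0,0,0,-0.03,0]
    - [0,0,0,-0.03,0]
    - [0,0,0,-0.03,0]
    - [0,0,0,0,0]
    - [0,0,0,0,0]

```text
clock: 15.9
position: [0.6658, 0.0505, 0.2419]
ee_rot: [0.0, 0.822, -0.569, -0.001]
contact_force: [0.9, -0.6, -1.2]
width: 0.0075
```

```bash
python3 - <<'E'
from plan import *
s=shot('scene','s9'); crop(s,280,80,440,240,3.7,'s9c')
print(pose(),manip.get_state()['width'])
E
```

```text
(np.float64(0.6655232403407471), np.float64(0.05056071438614255), np.float64(0.24125240066778536), np.float64(-69.32878170292388)) 0.007472614953655921
```

View pics/s9c.png

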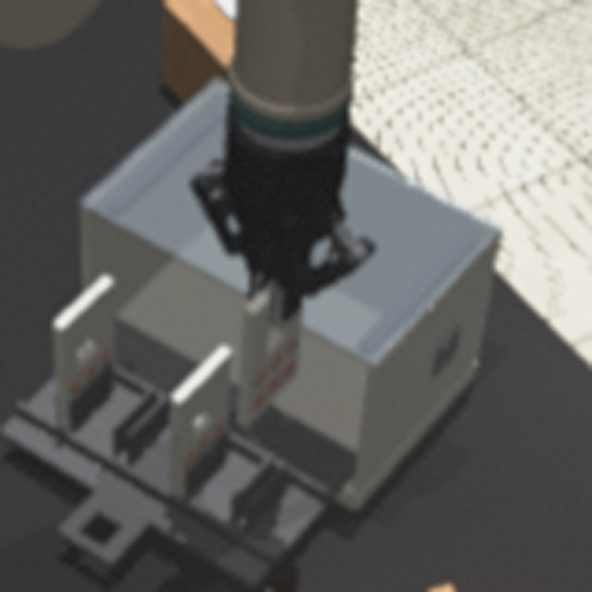

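```bash
python3 - <<'E'
from plan import *
plan((.5317,-.2891,.235,-12,0,11),(None,None,.152,None,0,4))
E
```

```text
now [ 6.65500e-01  5.06000e-02  2.41300e-01 -6.93288e+01] t 15.95
[[0.0,0.0246,0.0223,0.0006,-0.091],[0.0,0.0225,0.0244,0.0005,-0.091],[0.0,0.0201,0.0264,0.0006,-0.091],[0.0,0.0177,0.0281,0.0006,-0.091],[0.0,0.0151,0.0295,0.0005,-0.091],[0.0,0.0123,0.0309,0.0006,-0.091],[0.0,0.0094,0.0318,0.0006,-0.091],[0.0,0.0065,0.0325,0.0005,-0.091]]
[[0.0,0.0036,0.033,0.0006,-0.091],[0.0,0.0005,0.0332,0.0006,-0.091],[0.0,-0.0025,0.0331,0.0006,-0.091],[0.0,0.0,0.0,0.0207,0.0],[0.0,0.0,0.0,0.0208,0.0],[0.0,0.0,0.0,0.0207,0.0],[0.0,0.0,0.0,0.0208,0.0]]
end [  0.5317  -0.2891   0.152  -11.9757]
```

>>> send_rows:
  increments:
    - [0,0.0246,0.0223,0.0006,-0.091]
    - [0,0.0225,0.0244,0.0006,-0.091]
    - [0,0.02,0.0264,0.0006,-0.091]
    - [0,0.0177,0.028,0.0006,-0.091]
    - [0,0.015,0.0295,0.0006,-0.091]
    - [0,0.0123,0.0309,0.0006,-0.091]
    - [0,0.0094,0.0318,0.0006,-0.091]
    - [0,0.0065,0.0325,0.0005,-0.091]

```text
clock: 16.95
position: [0.5678, -0.1968, 0.2363]
ee_rot: [-0.0, 0.971, -0.237, -0.002]
contact_force: [0.1, -0.0, -1.5]
width: 0.0074
```

>>> send_rows:
  increments:
    - [0,0.0036,0.033,0.0006,-0.091]
    - [0,0.0005,0.0332,0.0006,-0.091]
    - [0,-0.0025,0.033,0.0006,-0.091]
    - [0,0,0,0.02,0]
    - [0,0,0,0.02,0]
    - [0,0,0,0.02,0]
    - [0,0,0,0.02,0]
    - [0,0,0,0,0]

```text
clock: 17.95
position: [0.5307, -0.2875, 0.1532]
ee_rot: [-0.002, 0.995, -0.104, -0.003]
contact_force: [0.4, -0.2, -1.7]
width: 0.0071
```

>>> send_rows:
  increments:
    - [0,0,0,0,0]
    - [0,0,0,0,0]

```text
clock: 18.2
position: [0.533, -0.2891, 0.1571]
ee_rot: [0.0, 0.995, -0.104, 0.001]
contact_force: [0.1, -0.0, -1.0]
width: 0.007
```

```bash
python3 - <<'E'
from plan import *
plan((.5317,-.2891,.152,-12,0,1),(.605,-.3047,.152,-12,0,5),(None,None,.142,None,0,3))
s=shot('scene','s10'); crop(s,290,200,470,380,3.3,'s10c')
t=shot('top','t10'); crop(t,330,150,490,290,4,'t10c')
E
```

```text
now [  0.533   -0.2891   0.1571 -11.9733] t 18.2
[[0.0,-0.0013,0.0003,0.0051,0.0],[0.0,0.015,0.0,0.0,0.0],[0.0,0.015,0.0,0.0,0.0],[0.0,0.015,0.0,0.0,0.0],[0.0,0.0149,0.0,0.0,0.0],[0.0,0.015,0.0,0.0,0.0],[0.0,0.0,0.0,0.0033,0.0],[0.0,0.0,0.0,0.0034,0.0]]
[[0.0,0.0,0.0,0.0033,0.0]]
end [  0.605   -0.3046   0.142  -11.9733]
```

View pics/s10c.png

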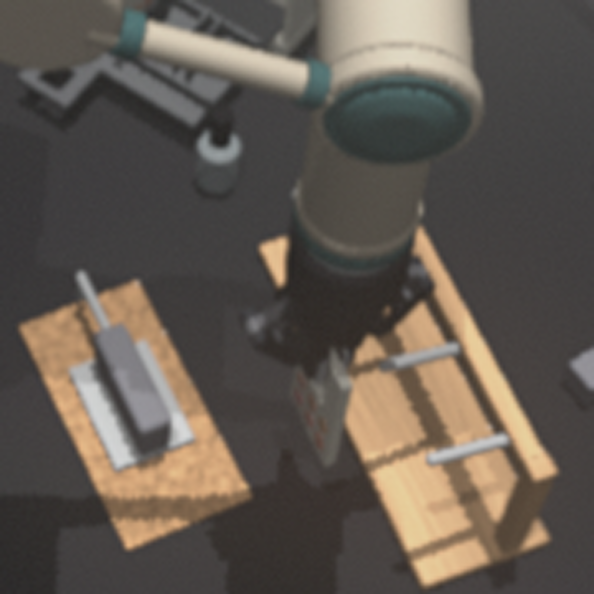

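View pics/t10c.png

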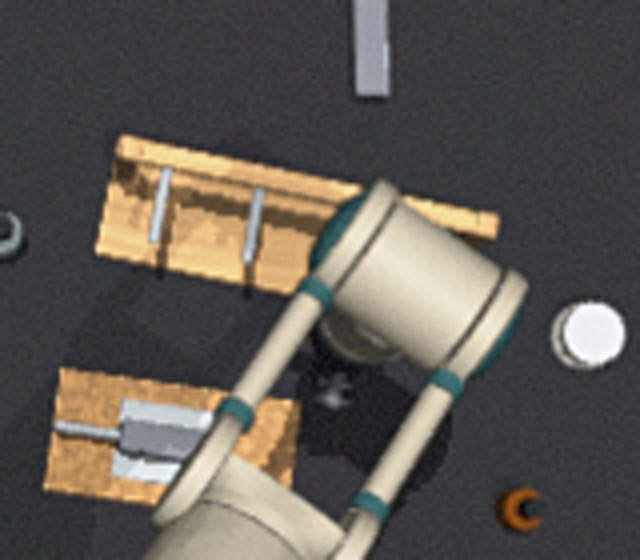

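>>> send_rows:
  increments:
    - [0,-0.001,0,0.0045,0]
    - [0,0.01,0,0,0]
    - [0,0.015,0,0,0]
    - [0,0.01,0,0,0]
    - [0,0.01,0,0,0]
    - [0,0,0,0,0]

```text
clock: 19.05
position: [0.5765, -0.2981, 0.1515]
ee_rot: [0.0, 0.995, -0.104, 0.0]
contact_force: [-0.6, -0.5, -1.3]
width: 0.0074
```

```bash
python3 - <<'E'
from plan import *
plan((.605,-.3047,.152,-12,0,3),(None,None,.142,None,0,3))
s=shot('scene','s11'); crop(s,290,200,470,380,3.3,'s11c')
print(proj('scene',[(.5768,-.2993,.1354)])*1-[290,200])
E
```

```text
now [  0.5765  -0.2981   0.1515 -11.9478] t 19.05
[[0.0,0.0097,0.0002,-0.0002,0.0],[0.0,0.0098,0.0002,-0.0001,0.001],[0.0,0.0097,0.0002,-0.0002,0.0],[0.0,0.0,0.0,0.0033,0.0],[0.0,0.0,0.0,0.0034,0.0],[0.0,0.0,0.0,0.0033,0.0]]
end [  0.605   -0.3047   0.142  -12.0051]
[[115.54256916 111.27759157]]
```

View pics/s11c.png

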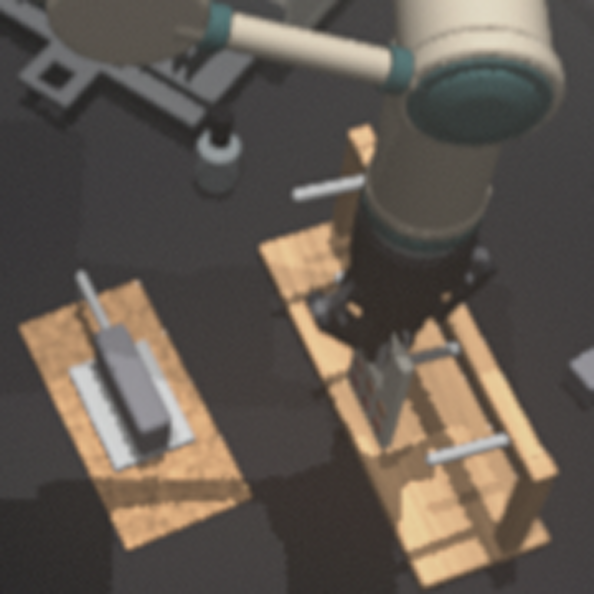

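>>> send_rows:
  increments:
    - [0,0.01,0,0,0]
    - [0,0.01,0,0,0]
    - [0,0.01,0,0,0]
    - [0,0,0,0,0]
    - [0,0,0,0,0]

```text
clock: 19.73
position: [0.6048, -0.304, 0.1516]
ee_rot: [-0.0, 0.995, -0.104, -0.0]
contact_force: [0.1, 0.6, -1.7]
width: 0.0073
```

```bash
python3 - <<'E'
from plan import *
s=shot('scene','s12'); crop(s,290,200,470,380,3.3,'s12c')
print(pose(),manip.get_state()['contact_force'])
E
```

```text
(np.float64(0.6046830546492634), np.float64(-0.30398807686316537), np.float64(0.15167409901137277), np.float64(-11.973113550595194)) [ 0.66970855 -0.57705788 -0.82747027]
```

View pics/s12c.png

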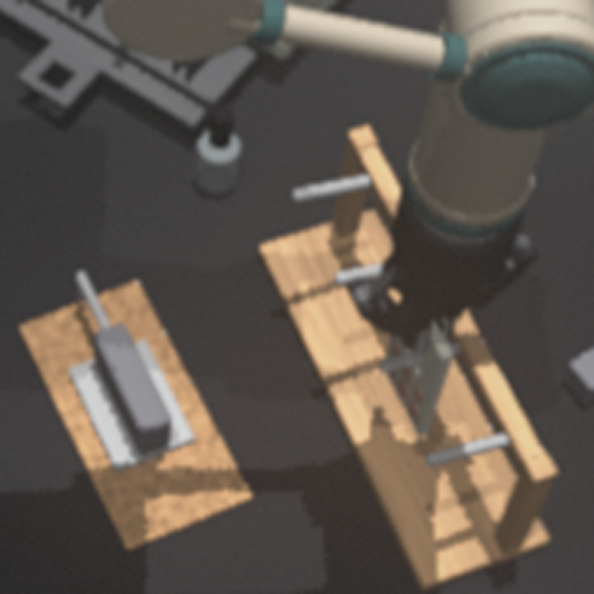

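>>> send_rows:
  increments:
    - [0,0,0,0.004,0]
    - [0,0,0,0.003,0]
    - [0,0,0,0,0]
    - [0,0,0,0,0]

```text
clock: 20.27
position: [0.605, -0.3042, 0.1448]
ee_rot: [0.0, 0.995, -0.104, 0.0]
contact_force: [-0.5, 0.5, -1.6]
width: 0.0071
```

>>> send_rows:
  increments:
    - [0,0,0,0.002,0]
    - [0,0,0,0,0]
    - [0,0,0,0,0]

```text
clock: 20.65
position: [0.605, -0.3042, 0.1429]
ee_rot: [0.0, 0.995, -0.104, 0.0]
contact_force: [-0.8, -0.4, 0.3]
width: 0.0074
```

>>> send_rows:
  increments:
    - [0.35,0,0,0,0]
    - [0.35,0,0,0,0]
    - [0.35,0,0,0,0]
    - [0.35,0,0,-0.02,0]
    - [0.35,0,0,-0.03,0]
    - [0.35,0,0,-0.05,0]
    - [0.35,-0.06,0,0,0]
    - [0.35,-0.06,0,0,0]

```text
clock: 21.65
position: [0.4869, -0.2794, 0.2435]
ee_rot: [0.001, 0.995, -0.104, 0.001]
contact_force: [-0.8, -0.3, -0.0]
width: 0.03
```

>>> send_rows:
  increments:
    - [0.4,0,0,0,0]
    - [0.4,0,0,0,0]

```text
clock: 21.9
position: [0.4883, -0.2797, 0.2436]
ee_rot: [0.001, 0.995, -0.105, 0.001]
contact_force: [0.6, 0.1, 0.3]
width: 0.034
```

```bash
python3 - <<'E'
from plan import *
s=shot('scene','s13'); crop(s,290,200,470,380,3.3,'s13c')
plan((.6450,.1005,.20,-69.3,.4,12),(None,None,.175,None,.4,2))
E
```

```text
now [  0.4888  -0.2799   0.2434 -11.975 ] t 21.95
[[0.4,0.0062,-0.0337,0.0036,0.083],[0.4,0.0033,-0.0341,0.0036,0.084],[0.4,0.0004,-0.0343,0.0036,0.083],[0.4,-0.0023,-0.0342,0.0037,0.084],[0.4,-0.0053,-0.0338,0.0036,0.083],[0.4,-0.008,-0.0334,0.0036,0.083],[0.4,-0.0108,-0.0325,0.0036,0.084],[0.4,-0.0134,-0.0315,0.0036,0.083]]
[[0.4,-0.016,-0.0303,0.0036,0.083],[0.4,-0.0185,-0.0289,0.0037,0.084],[0.4,-0.0209,-0.0272,0.0036,0.083],[0.4,-0.023,-0.0254,0.0036,0.084],[0.4,0.0,0.0,0.0125,0.0],[0.4,0.0,0.0,0.0125,0.0]]
end [  0.645    0.1005   0.175  -69.3281]
```

View pics/s13c.png

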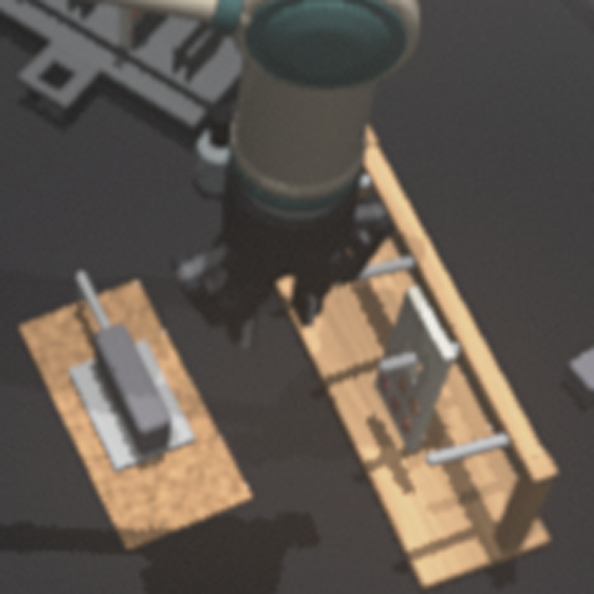

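Board 1 hangs on peg 3 (crop about (430,350)), peg tip through the hole. Next is the middle board.

>>> send_rows:
  increments:
    - [0.4,0.006,-0.0337,0.0036,0.083]
    - [0.4,0.0033,-0.034,0.0036,0.084]
    - [0.4,0.0004,-0.0343,0.0036,0.083]
    - [0.4,-0.0023,-0.0342,0.0036,0.084]
    - [0.4,-0.0053,-0.0338,0.0036,0.083]
    - [0.4,-0.008,-0.0334,0.0036,0.083]
    - [0.4,-0.0108,-0.0325,0.0036,0.084]
    - [0.4,-0.0134,-0.0315,0.0036,0.083]

```text
clock: 22.95
position: [0.5939, -0.0244, 0.2136]
ee_rot: [-0.0, 0.905, -0.425, 0.0]
contact_force: [0.2, -0.3, -0.1]
width: 0.0339
```

>>> send_rows:
  increments:
    - [0.4,-0.016,-0.0303,0.0036,0.083]
    - [0.4,-0.0185,-0.029,0.0036,0.084]
    - [0.4,-0.021,-0.0272,0.0036,0.083]
    - [0.4,-0.023,-0.0254,0.0036,0.084]
    - [0.4,0,0,0.0125,0]
    - [0.4,0,0,0.0125,0]
    - [0.4,0,0,0,0]
    - [0.4,0,0,0,0]

```text
clock: 23.95
position: [0.6437, 0.1005, 0.1747]
ee_rot: [0.0, 0.822, -0.569, 0.0]
contact_force: [-0.4, -0.6, -0.5]
width: 0.0338
```

```bash
python3 - <<'E'
from plan import *
plan((.6450,.1005,.170,-69.3,.4,1),(None,None,.117,None,.4,4))
s=shot('scene','s14'); crop(s,280,80,440,240,3.7,'s14c')
E
```

```text
now [  0.6437   0.1005   0.1747 -69.3818] t 23.95
[[0.4,0.0004,-0.0012,0.0047,-0.001],[0.4,0.0,0.0,0.0132,0.0],[0.4,0.0,0.0,0.0133,0.0],[0.4,0.0,0.0,0.0132,0.0],[0.4,0.0,0.0,0.0133,0.0]]
end [  0.645    0.1005   0.117  -69.3245]
```

View pics/s14c.png

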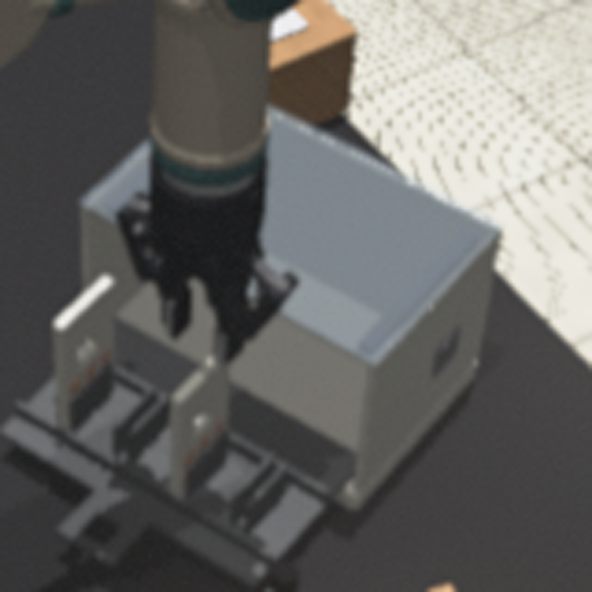

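>>> send_rows:
  increments:
    - [0.4,0,-0.001,0.0047,0]
    - [0.4,0,0,0.013,0]
    - [0.4,0,0,0.013,0]
    - [0.4,0,0,0.0135,0]
    - [0.4,0,0,0.0135,0]
    - [0,0,0,0,0]
    - [0,0,0,0,0]
    - [0,0,0,0,0]

```text
clock: 25.0
position: [0.6449, 0.1017, 0.1174]
ee_rot: [-0.0, 0.823, -0.569, 0.001]
contact_force: [0.5, -0.3, -1.2]
width: 0.0072
```

>>> send_rows:
  increments:
    - [0,0,0,0,0]
    - [0,0,0,-0.01,0]
    - [0,0,0,-0.025,0]
    - [0,0,0,-0.03,0]
    - [0,0,0,-0.03,0]
    - [0,0,0,-0.03,0]
    - [0,0,0,0,0]
    - [0,0,0,0,0]

```text
clock: 26.0
position: [0.644, 0.1017, 0.2414]
ee_rot: [0.0, 0.823, -0.569, -0.0]
contact_force: [-0.2, -0.5, -1.3]
width: 0.0071
```

```bash
python3 - <<'E'
from plan import *
d=np.array([.978,-.208]); m=np.array([.6205,-.2333])-d*.075; print(m)
plan((*m,.235,-12,0,11),(None,None,.152,None,0,4))
s=shot('scene','s15'); crop(s,280,80,440,240,3.7,'s15c')
E
```

```text
[ 0.54715 -0.2177 ]
now [  0.644    0.1017   0.2414 -69.3281] t 26.0
[[0.0,0.0241,0.0185,0.0006,-0.091],[0.0,0.0222,0.0206,0.0006,-0.091],[0.0,0.0203,0.0225,0.0005,-0.091],[0.0,0.0182,0.0243,0.0006,-0.091],[0.0,0.0159,0.0258,0.0006,-0.091],[0.0,0.0135,0.0272,0.0006,-0.091],[0.0,0.011,0.0283,0.0005,-0.091],[0.0,0.0083,0.0292,0.0006,-0.091]]
[[0.0,0.0057,0.0298,0.0006,-0.091],[0.0,0.0029,0.0302,0.0006,-0.091],[0.0,0.0002,0.0303,0.0006,-0.091],[0.0,0.0,0.0,0.0207,0.0],[0.0,0.0,0.0,0.0208,0.0],[0.0,0.0,0.0,0.0207,0.0],[0.0,0.0,0.0,0.0208,0.0]]
end [  0.5472  -0.2177   0.152  -11.975 ]
```

View pics/s15c.png

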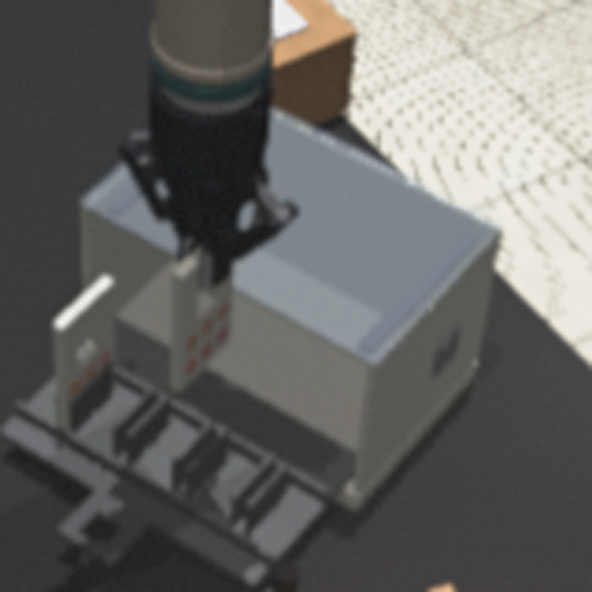

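>>> send_rows:
  increments:
    - [0,0.024,0.0185,0.0006,-0.091]
    - [0,0.0222,0.0206,0.0006,-0.091]
    - [0,0.0203,0.0225,0.0006,-0.091]
    - [0,0.0182,0.0243,0.0006,-0.091]
    - [0,0.0159,0.0258,0.0006,-0.091]
    - [0,0.0135,0.0272,0.0006,-0.091]
    - [0,0.011,0.0283,0.0006,-0.091]
    - [0,0.0083,0.0292,0.0006,-0.091]

```text
clock: 27.05
position: [0.5729, -0.1312, 0.2354]
ee_rot: [-0.0, 0.971, -0.237, -0.001]
contact_force: [0.8, 0.1, 0.1]
width: 0.0074
```

>>> send_rows:
  increments:
    - [0,0.0057,0.0298,0.0006,-0.091]
    - [0,0.003,0.03,0.0006,-0.091]
    - [0,0,0.0303,0.0006,-0.091]
    - [0,0,0,0.021,0]
    - [0,0,0,0.021,0]
    - [0,0,0,0.021,0]
    - [0,0,0,0.02,0]
    - [0,0,0,0,0]

```text
clock: 28.05
position: [0.5457, -0.2164, 0.1494]
ee_rot: [-0.001, 0.995, -0.104, -0.003]
contact_force: [0.4, -0.2, -0.6]
width: 0.0072
```

>>> send_rows:
  increments:
    - [0,0,0,0,0]
    - [0,0,0,0,0]
    - [0,0,0,0,0]

```text
clock: 28.42
position: [0.548, -0.2176, 0.1531]
ee_rot: [0.0, 0.995, -0.104, 0.001]
contact_force: [-0.2, -0.1, -0.4]
width: 0.0071
```

```bash
python3 - <<'E'
from plan import *
plan((.5472,-.2177,.152,-12,0,1),(.6205,-.2333,.152,-12,0,7))
E
```

```text
now [  0.548   -0.2176   0.1531 -11.9723] t 28.43
[[0.0,-0.0008,0.0003,0.0011,0.0],[0.0,0.0107,0.0,0.0,0.0],[0.0,0.0107,0.0,0.0,0.0],[0.0,0.0107,0.0,0.0,0.0],[0.0,0.0107,0.0,0.0,0.0],[0.0,0.0108,0.0001,0.0,0.0],[0.0,0.0107,0.0,0.0,0.0],[0.0,0.0107,0.0,0.0,0.0]]
end [  0.6205  -0.2333   0.152  -11.9723]
```

>>> send_rows:
  increments:
    - [0,0,0,0.001,0]
    - [0,0.01,0,0,0]
    - [0,0.01,0,0,0]
    - [0,0.012,0,0,0]
    - [0,0.01,0,0,0]
    - [0,0.006,0,0,0]
    - [0,0,0,0,0]

```text
clock: 29.3
position: [0.595, -0.2274, 0.151]
ee_rot: [-0.0, 0.995, -0.104, -0.0]
contact_force: [0.1, -0.2, -0.6]
width: 0.007
```

>>> send_rows:
  increments:
    - [0,0.01,0,0,0]
    - [0,0.01,0,0,0]
    - [0,0.006,0,0,0]
    - [0,0,0,0,0]
    - [0,0,0,0,0]

```text
clock: 29.92
position: [0.6198, -0.2326, 0.1512]
ee_rot: [-0.0, 0.995, -0.104, -0.0]
contact_force: [0.1, 0.3, -0.4]
width: 0.0078
```

```bash
python3 - <<'E'
from plan import *
s=shot('scene','s16'); crop(s,290,200,470,380,3.3,'s16c')
print(pose(),manip.get_state()['contact_force'])
E
```

```text
(np.float64(0.619715987937392), np.float64(-0.23262719588996986), np.float64(0.15123746271655822), np.float64(-11.976246501723793)) [ 0.17469629 -0.17319646 -0.29548215]
```

View pics/s16c.png

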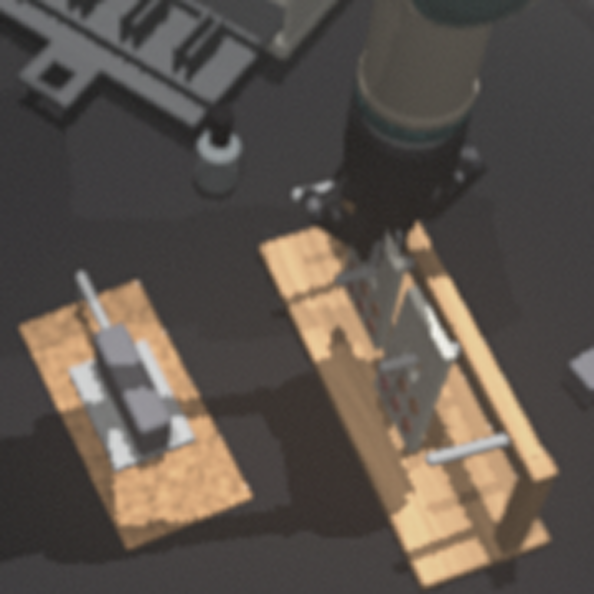

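>>> send_rows:
  increments:
    - [0,0,0,0.004,0]
    - [0,0,0,0.003,0]
    - [0,0,0,0.0015,0]
    - [0,0,0,0,0]
    - [0,0,0,0,0]

```text
clock: 30.6
position: [0.6201, -0.2328, 0.1429]
ee_rot: [0.0, 0.995, -0.104, 0.0]
contact_force: [-0.3, 0.4, -0.3]
width: 0.0075
```

>>> send_rows:
  increments:
    - [0,0,0,0.001,0]
    - [0,0,0,0,0]
    - [0,0,0,0,0]

```text
clock: 30.98
position: [0.6201, -0.2328, 0.1419]
ee_rot: [0.0, 0.995, -0.104, 0.0]
contact_force: [-0.2, 1.0, -0.3]
width: 0.0074
```

>>> send_rows:
  increments:
    - [0,0,0,0.001,0]
    - [0,0,0,0,0]
    - [0,0,0,0,0]

```text
clock: 31.35
position: [0.6202, -0.2328, 0.1414]
ee_rot: [0.0, 0.995, -0.104, 0.0]
contact_force: [-0.7, 0.4, 3.9]
width: 0.0075
```

>>> send_rows:
  increments:
    - [0.35,0,0,0,0]
    - [0.35,0,0,0,0]
    - [0.35,0,0,0,0]
    - [0.35,0,0,-0.02,0]
    - [0.35,0,0,-0.03,0]
    - [0.35,0,0,-0.05,0]
    - [0.35,-0.06,0,0,0]
    - [0.35,-0.05,0,0,0]

```text
clock: 32.35
position: [0.5114, -0.2098, 0.2413]
ee_rot: [0.0, 0.995, -0.104, 0.0]
contact_force: [0.4, 0.1, 0.6]
width: 0.0301
```

>>> send_rows:
  increments:
    - [0.4,0,0,0,0]
    - [0.4,0,0,0,0]
    - [0.4,0,0,0,0]

```text
clock: 32.72
position: [0.5138, -0.2104, 0.2408]
ee_rot: [0.0, 0.995, -0.104, 0.0]
contact_force: [0.0, -0.3, -0.1]
width: 0.0341
```

```bash
python3 - <<'E'
from plan import *
s=shot('scene','s17'); crop(s,290,200,470,380,3.3,'s17c')
plan((.6085,.202,.20,-69.3,.4,13),(None,None,.175,None,.4,2))
E
```

```text
now [  0.5137  -0.2104   0.2406 -11.9593] t 32.77
[[0.4,0.0006,-0.0325,0.0031,0.077],[0.4,-0.002,-0.0325,0.0031,0.077],[0.4,-0.0044,-0.0323,0.0032,0.077],[0.4,-0.0069,-0.0318,0.0031,0.077],[0.4,-0.0093,-0.0312,0.0031,0.077],[0.4,-0.0117,-0.0303,0.0031,0.077],[0.4,-0.014,-0.0294,0.0031,0.077],[0.4,-0.0163,-0.0282,0.0032,0.077]]
[[0.4,-0.0183,-0.0269,0.0031,0.077],[0.4,-0.0204,-0.0254,0.0031,0.077],[0.4,-0.0222,-0.0238,0.0031,0.077],[0.4,-0.024,-0.0219,0.0031,0.077],[0.4,-0.0257,-0.0201,0.0032,0.077],[0.4,0.0,0.0,0.0125,0.0],[0.4,0.0,0.0,0.0125,0.0]]
end [  0.6085   0.202    0.175  -69.3124]
```

View pics/s17c.png

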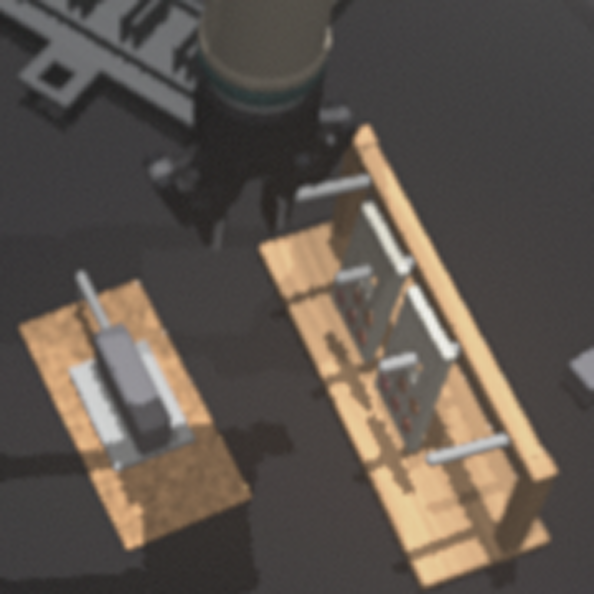

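Two boards now hang (crop (380,270) on peg 2 and (430,350) on peg 3). Now the third.

>>> send_rows:
  increments:
    - [0.4,0.0006,-0.0325,0.003,0.077]
    - [0.4,-0.002,-0.0325,0.003,0.077]
    - [0.4,-0.0044,-0.0323,0.003,0.077]
    - [0.4,-0.0069,-0.0318,0.003,0.077]
    - [0.4,-0.0093,-0.0312,0.003,0.077]
    - [0.4,-0.0117,-0.0303,0.003,0.077]
    - [0.4,-0.014,-0.0294,0.003,0.077]
    - [0.4,-0.0163,-0.0282,0.003,0.077]

```text
clock: 33.78
position: [0.5721, 0.0451, 0.2162]
ee_rot: [0.0, 0.916, -0.402, 0.0]
contact_force: [1.0, -0.0, -0.0]
width: 0.0344
```

>>> send_rows:
  increments:
    - [0.4,-0.0183,-0.027,0.003,0.077]
    - [0.4,-0.0204,-0.0254,0.003,0.077]
    - [0.4,-0.0222,-0.0238,0.003,0.077]
    - [0.4,-0.024,-0.022,0.003,0.077]
    - [0.4,-0.0257,-0.02,0.003,0.077]
    - [0.4,0,0,0.0125,0]
    - [0.4,0,0,0.0125,0]
    - [0.4,0,0,0,0]

```text
clock: 34.78
position: [0.6064, 0.2015, 0.1748]
ee_rot: [0.002, 0.822, -0.569, -0.001]
contact_force: [-0.4, -1.3, 0.0]
width: 0.0344
```

>>> send_rows:
  increments:
    - [0.4,0,0,0,0]
    - [0.4,0,0,0,0]

```text
clock: 35.02
position: [0.6078, 0.2021, 0.1774]
ee_rot: [-0.0, 0.822, -0.569, 0.0]
contact_force: [0.2, -0.6, 0.1]
width: 0.0339
```

```bash
python3 - <<'E'
from plan import *
plan((.6085,.202,.170,-69.3,.4,1),(None,None,.117,None,.4,4))
s=shot('scene','s18'); crop(s,250,80,410,240,3.7,'s18c')
E
```

```text
now [  0.6078   0.2021   0.1774 -69.3678] t 35.02
[[0.4,0.0003,-0.0006,0.0074,-0.001],[0.4,0.0,0.0,0.0133,0.0],[0.4,0.0,0.0,0.0132,0.0],[0.4,0.0,0.0,0.0133,0.0],[0.4,0.0,0.0,0.0132,0.0]]
end [  0.6085   0.202    0.117  -69.3105]
```

View pics/s18c.png

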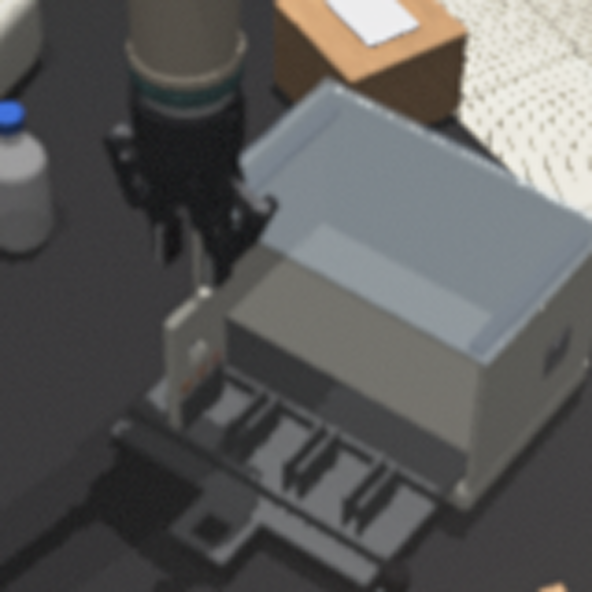

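>>> send_rows:
  increments:
    - [0.4,0,0,0.0075,0]
    - [0.4,0,0,0.013,0]
    - [0.4,0,0,0.013,0]
    - [0.4,0,0,0.0135,0]
    - [0.4,0,0,0.0135,0]
    - [0,0,0,0,0]
    - [0,0,0,0,0]
    - [0,0,0,0,0]

```text
clock: 36.08
position: [0.6079, 0.2026, 0.1168]
ee_rot: [-0.0, 0.822, -0.569, 0.0]
contact_force: [0.1, 0.2, -0.8]
width: 0.0072
```

>>> send_rows:
  increments:
    - [0,0,0,0,0]
    - [0,0,0,-0.01,0]
    - [0,0,0,-0.025,0]
    - [0,0,0,-0.03,0]
    - [0,0,0,-0.03,0]
    - [0,0,0,-0.03,0]
    - [0,0,0,0,0]
    - [0,0,0,0,0]

```text
clock: 37.08
position: [0.6069, 0.2024, 0.2408]
ee_rot: [0.0, 0.823, -0.569, -0.0]
contact_force: [-0.6, -0.5, -1.0]
width: 0.0075
```

```bash
python3 - <<'E'
from plan import *
d=np.array([.978,-.208]); m=np.array([.636,-.1605])-d*.075; print(m)
plan((*m,.235,-12,0,11),(None,None,.152,None,0,4))
s=shot('scene','s19'); crop(s,250,80,410,240,3.7,'s19c')
E
```

```text
[ 0.56265 -0.1449 ]
now [  0.6069   0.2024   0.2408 -69.3271] t 37.08
[[0.0,0.0281,0.0149,0.0005,-0.091],[0.0,0.0267,0.0174,0.0006,-0.091],[0.0,0.0249,0.0198,0.0005,-0.091],[0.0,0.0231,0.0219,0.0005,-0.091],[0.0,0.021,0.024,0.0005,-0.091],[0.0,0.0187,0.0257,0.0006,-0.091],[0.0,0.0163,0.0274,0.0005,-0.091],[0.0,0.0137,0.0287,0.0005,-0.091]]
[[0.0,0.0111,0.0298,0.0005,-0.091],[0.0,0.0083,0.0307,0.0006,-0.091],[0.0,0.0055,0.0314,0.0005,-0.091],[0.0,0.0,0.0,0.0207,0.0],[0.0,0.0,0.0,0.0208,0.0],[0.0,0.0,0.0,0.0207,0.0],[0.0,0.0,0.0,0.0208,0.0]]
end [  0.5627  -0.1449   0.152  -11.974 ]
```

View pics/s19c.png

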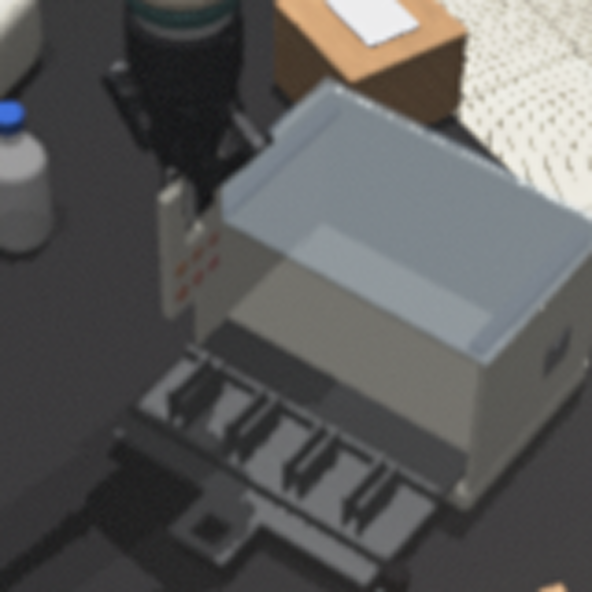

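>>> send_rows:
  increments:
    - [0,0.028,0.015,0.0005,-0.091]
    - [0,0.0267,0.0174,0.0005,-0.091]
    - [0,0.025,0.0198,0.0005,-0.091]
    - [0,0.023,0.022,0.0005,-0.091]
    - [0,0.021,0.024,0.0005,-0.091]
    - [0,0.0187,0.0257,0.0005,-0.091]
    - [0,0.0163,0.0274,0.0005,-0.091]
    - [0,0.0137,0.0287,0.0005,-0.091]

```text
clock: 38.12
position: [0.574, -0.051, 0.2356]
ee_rot: [0.0, 0.971, -0.237, -0.002]
contact_force: [-0.0, 0.2, -0.7]
width: 0.0073
```

>>> send_rows:
  increments:
    - [0,0.011,0.0298,0.0005,-0.091]
    - [0,0.0083,0.0307,0.0005,-0.091]
    - [0,0.0055,0.0314,0.0005,-0.091]
    - [0,0,0,0.021,0]
    - [0,0,0,0.021,0]
    - [0,0,0,0.021,0]
    - [0,0,0,0.02,0]
    - [0,0,0,0,0]

```text
clock: 39.12
position: [0.5608, -0.144, 0.15]
ee_rot: [-0.001, 0.995, -0.104, -0.003]
contact_force: [-0.9, 1.3, 0.1]
width: 0.0075
```

>>> send_rows:
  increments:
    - [0,0,0,0,0]
    - [0,0,0,0,0]
    - [0,0,0,0,0]

```text
clock: 39.5
position: [0.5633, -0.1449, 0.1535]
ee_rot: [0.0, 0.995, -0.104, 0.001]
contact_force: [-0.2, -0.3, -1.1]
width: 0.0072
```

```bash
python3 - <<'E'
from plan import *
plan((.5627,-.1449,.152,-12,0,1),(.636,-.1605,.152,-12,0,7))
E
```

```text
now [  0.5633  -0.1449   0.1535 -11.9723] t 39.5
[[0.0,-0.0006,0.0001,0.0015,0.0],[0.0,0.0107,0.0,0.0,0.0],[0.0,0.0107,0.0,0.0,0.0],[0.0,0.0107,0.0,0.0,0.0],[0.0,0.0107,0.0,0.0,0.0],[0.0,0.0108,0.0001,0.0,0.0],[0.0,0.0107,0.0,0.0,0.0],[0.0,0.0107,0.0,0.0,0.0]]
end [  0.636   -0.1605   0.152  -11.9723]
```

>>> send_rows:
  increments:
    - [0,0,0,0.001,0]
    - [0,0.01,0,0,0]
    - [0,0.01,0,0,0]
    - [0,0.012,0,0,0]
    - [0,0.01,0,0,0]
    - [0,0.006,0,0,0]
    - [0,0,0,0,0]

```text
clock: 40.38
position: [0.6102, -0.1548, 0.1516]
ee_rot: [0.0, 0.995, -0.104, -0.0]
contact_force: [-1.0, -0.4, -1.0]
width: 0.007
```

>>> send_rows:
  increments:
    - [0,0.01,0,0,0]
    - [0,0.01,0,0,0]
    - [0,0.006,0,0,0]
    - [0,0,0,0,0]
    - [0,0,0,0,0]

```text
clock: 41.0
position: [0.635, -0.16, 0.1517]
ee_rot: [-0.0, 0.995, -0.104, -0.0]
contact_force: [-0.4, 0.4, 0.2]
width: 0.0076
```

```bash
python3 - <<'E'
from plan import *
s=shot('scene','s20'); crop(s,290,200,470,380,3.3,'s20c')
print(pose(),manip.get_state()['contact_force'])
E
```

```text
(np.float64(0.6349700064844324), np.float64(-0.1600111438807554), np.float64(0.15172399194941127), np.float64(-11.97605304284239)) [-0.67951135  0.34940226 -0.4334257 ]
```

View pics/s20c.png

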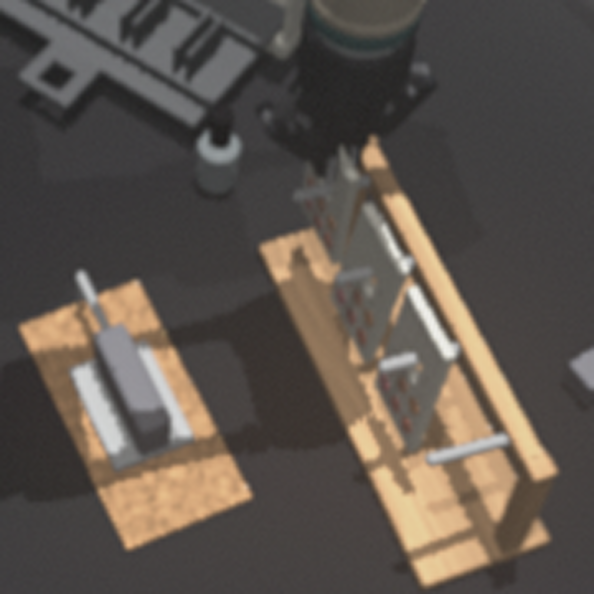

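The peg 1 tip shows in front of the third board (crop (305,190)), so it is threaded. I lower and release.

>>> send_rows:
  increments:
    - [0,0,0,0.004,0]
    - [0,0,0,0.003,0]
    - [0,0,0,0.002,0]
    - [0,0,0,0,0]
    - [0,0,0,0,0]

```text
clock: 41.68
position: [0.6353, -0.1602, 0.1428]
ee_rot: [0.0, 0.995, -0.104, 0.0]
contact_force: [-0.4, -0.5, -0.7]
width: 0.0074
```

>>> send_rows:
  increments:
    - [0,0,0,0.001,0]
    - [0,0,0,0,0]
    - [0,0,0,0,0]

```text
clock: 42.05
position: [0.6353, -0.1601, 0.1418]
ee_rot: [0.0, 0.995, -0.104, 0.0]
contact_force: [0.6, 0.1, -0.8]
width: 0.0074
```

>>> send_rows:
  increments:
    - [0,0,0,0.001,0]
    - [0,0,0,0,0]
    - [0,0,0,0,0]

```text
clock: 42.42
position: [0.6354, -0.1602, 0.1411]
ee_rot: [0.0, 0.995, -0.104, 0.0]
contact_force: [-0.3, -0.3, 2.7]
width: 0.0078
```

>>> send_rows:
  increments:
    - [0.35,0,0,0,0]
    - [0.35,0,0,0,0]
    - [0.35,0,0,0,0]
    - [0.35,0,0,-0.02,0]
    - [0.35,0,0,-0.03,0]
    - [0.35,0,0,-0.05,0]
    - [0.35,-0.06,0,0,0]
    - [0.35,-0.05,0,0,0]

```text
clock: 43.42
position: [0.5266, -0.1371, 0.2414]
ee_rot: [0.0, 0.995, -0.104, 0.0]
contact_force: [-0.3, -0.5, 0.6]
width: 0.0299
```

>>> send_rows:
  increments:
    - [0,-0.05,0,0,0]
    - [0,-0.05,0,0,0]
    - [0,0,0,0,0]
    - [0,0,0,0,0]

```text
clock: 43.92
position: [0.4307, -0.1169, 0.2414]
ee_rot: [0.0, 0.995, -0.104, 0.001]
contact_force: [-0.5, -0.2, 0.5]
width: 0.0002
```

```bash
python3 - <<'E'
from plan import *
s=shot('scene','s21'); crop(s,290,200,470,380,3.3,'s21c')
t=shot('top','t21'); crop(t,200,110,350,260,4,'t21c'); crop(t,330,150,490,290,4,'t21r')
print(pose())
E
```

```text
(np.float64(0.4312115156346711), np.float64(-0.11707065661088889), np.float64(0.24098951963827855), np.float64(-11.971053688909954))
```

View pics/s21c.png

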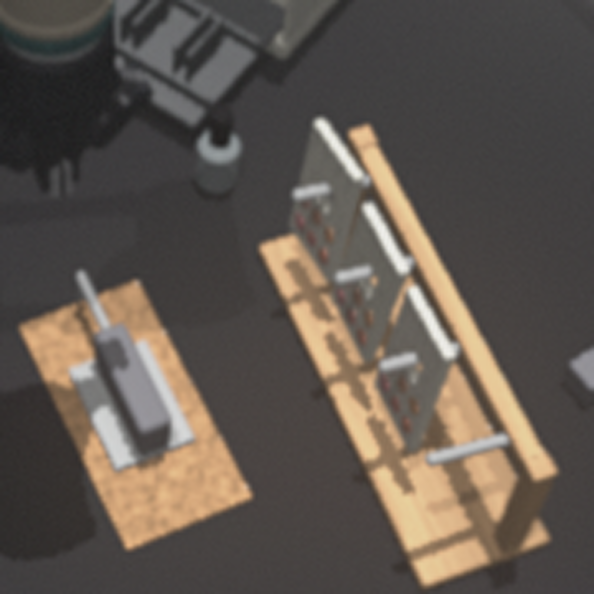

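View pics/t21c.png

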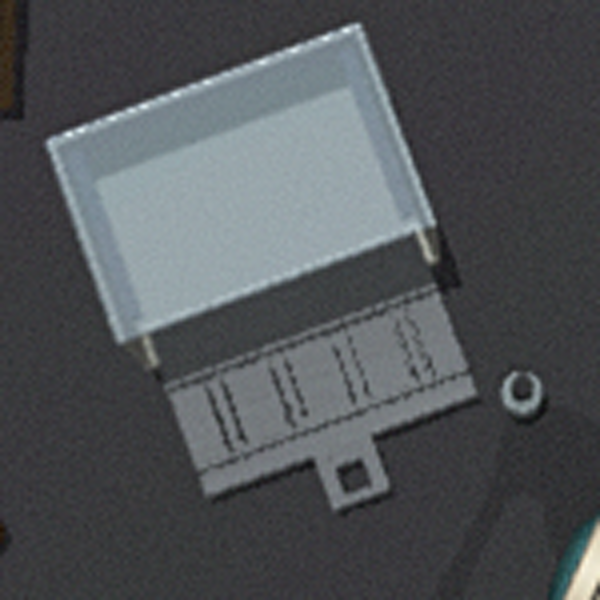

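View pics/t21r.png

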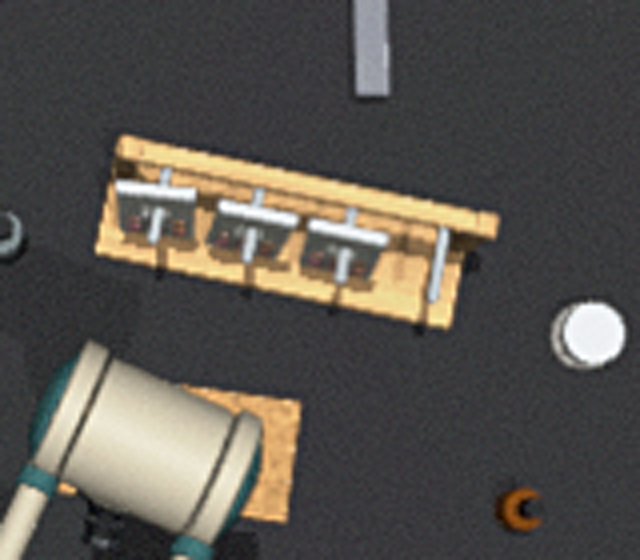

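```bash
python3 - <<'E'
from plan import *
P=onz('top',np.array([(334,512),(390,490),(353,475)])/4+[200,110]-.4,.03); print(P, P[:2].mean(0))
c=np.array([.7718,.1766]);u=np.array([.936,.352])
plan((*(c-.29*u),.15,-69.4,0,10),(None,None,.013,None,0,4),(None,None,None,None,0,2))
E
```

```text
[[0.52846088 0.11173069 0.03      ]
 [0.54648752 0.06628091 0.03      ]
 [0.55867488 0.09647011 0.03      ]] [0.5374742 0.0890058 0.03     ]
now [  0.4312  -0.1171   0.241  -11.9711] t 44.02
[[0.0,0.0028,-0.0202,0.0091,0.1],[0.0,0.0008,-0.0203,0.0091,0.1],[0.0,-0.0013,-0.0204,0.0091,0.101],[0.0,-0.0033,-0.02,0.0091,0.1],[0.0,-0.0053,-0.0197,0.0091,0.1],[0.0,-0.0073,-0.019,0.0091,0.1],[0.0,-0.0091,-0.0183,0.0091,0.101],[0.0,-0.0109,-0.0172,0.0091,0.1]]
[[0.0,-0.0126,-0.016,0.0091,0.1],[0.0,-0.0141,-0.0147,0.0091,0.1],[0.0,0.0,0.0,0.0342,0.0],[0.0,0.0,0.0,0.0343,0.0],[0.0,0.0,0.0,0.0342,0.0],[0.0,0.0,0.0,0.0343,0.0],[0.0,0.0,0.0,0.0,0.0],[0.0,0.0,0.0,0.0,0.0]]
end [ 5.00300e-01  7.46000e-02  1.30000e-02 -6.93814e+01]
```

>>> send_rows:
  increments:
    - [0,0.0028,-0.02,0.009,0.1]
    - [0,0.0008,-0.0203,0.009,0.1]
    - [0,-0.0013,-0.0204,0.009,0.101]
    - [0,-0.0033,-0.02,0.009,0.1]
    - [0,-0.0053,-0.0197,0.009,0.1]
    - [0,-0.0073,-0.019,0.009,0.1]
    - [0,-0.009,-0.0183,0.009,0.101]
    - [0,-0.0109,-0.0172,0.009,0.1]

```text
clock: 45.02
position: [0.4869, 0.0372, 0.168]
ee_rot: [0.0, 0.874, -0.486, -0.0]
contact_force: [1.1, 0.4, 0.1]
width: 0.0
```

>>> send_rows:
  increments:
    - [0,-0.0126,-0.016,0.009,0.1]
    - [0,-0.014,-0.0147,0.009,0.1]
    - [0,0,0,0.034,0]
    - [0,0,0,0.034,0]
    - [0,0,0,0.034,0]
    - [0,0,0,0.02,0]
    - [0,0,0,0.008,0]
    - [0,0,0,0,0]

```text
clock: 46.02
position: [0.4996, 0.0748, 0.0202]
ee_rot: [0.0, 0.822, -0.569, -0.0]
contact_force: [-0.3, 0.1, -0.0]
width: 0.0
```

>>> send_rows:
  increments:
    - [0,0,0,0,0]
    - [0,0,0,0,0]

```text
clock: 46.28
position: [0.4998, 0.0747, 0.0216]
ee_rot: [-0.001, 0.822, -0.569, 0.001]
contact_force: [0.2, 0.4, -0.6]
width: 0.0002
```

```bash
python3 - <<'E'
from plan import *
c=np.array([.7718,.1766]);u=np.array([.936,.352])
plan((*(c-.29*u),.014,-69.4,0,1),(*(c-.142*u),.014,-69.4,0,8))
E
```

```text
now [ 4.99800e-01  7.47000e-02  2.16000e-02 -6.93846e+01] t 46.27
[[0.0,0.0004,-0.0004,0.0076,0.0],[0.0,0.0,-0.0185,0.0,0.0],[0.0,0.0,-0.0185,0.0,0.0],[0.0,0.0,-0.0185,0.0,0.0],[0.0,0.0,-0.0185,0.0,0.0],[0.0,0.0,-0.0185,0.0,0.0],[0.0,0.0,-0.0185,0.0,0.0],[0.0,0.0,-0.0185,0.0,0.0]]
[[0.0,0.0,-0.0185,0.0,0.0]]
end [ 6.38900e-01  1.26600e-01  1.40000e-02 -6.93846e+01]
```

>>> send_rows:
  increments:
    - [0,0,0,0.0075,0]
    - [0,0,-0.018,0,0]
    - [0,0,-0.018,0,0]
    - [0,0,-0.018,0,0]
    - [0,0,-0.018,0,0]
    - [0,0,-0.018,0,0]
    - [0,0,-0.018,0,0]
    - [0,0,-0.018,0,0]

```text
clock: 47.28
position: [0.6149, 0.1189, 0.0127]
ee_rot: [0.002, 0.822, -0.569, -0.002]
contact_force: [-4.7, -1.4, 2.3]
width: 0.0001
```

>>> send_rows:
  increments:
    - [0,0,-0.012,0,0]
    - [0,0,-0.006,0,0]
    - [0,0,0,0,0]
    - [0,0,0,0,0]

```text
clock: 47.78
position: [0.6344, 0.1252, 0.0134]
ee_rot: [-0.0, 0.822, -0.569, 0.001]
contact_force: [-0.1, 0.5, -0.6]
width: -0.0004
```

```bash
python3 - <<'E'
from plan import *
c=np.array([.7718,.1766]);u=np.array([.936,.352]); p=np.array(pose()[:2]); print(pose(),(p-c)@u)
s=shot('scene','s22'); crop(s,250,80,410,240,3.7,'s22c')
E
```

```text
(np.float64(0.6343789032522693), np.float64(0.12523533874101833), np.float64(0.013386910069864158), np.float64(-69.3874811199197)) -0.14670650731903753
```

View pics/s22c.png

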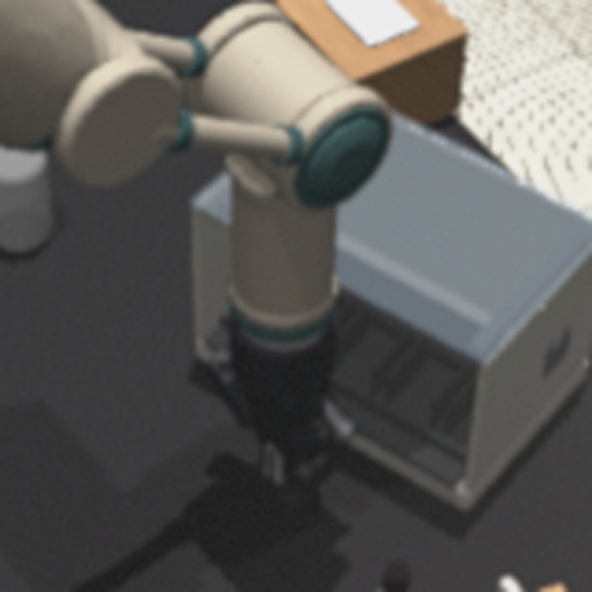

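Tray nearly home. I push on in small steps until the stop is felt.

>>> send_rows:
  increments:
    - [0,0,-0.005,0,0]
    - [0,0,-0.003,0,0]
    - [0,0,0,0,0]

```text
clock: 48.2
position: [0.6419, 0.1282, 0.0134]
ee_rot: [-0.0, 0.822, -0.569, 0.0]
contact_force: [-1.7, -0.5, 1.3]
width: -0.0
```

>>> send_rows:
  increments:
    - [0,0,-0.002,0,0]
    - [0,0,0,0,0]

```text
clock: 48.45
position: [0.6434, 0.1289, 0.0133]
ee_rot: [-0.0, 0.822, -0.569, 0.0]
contact_force: [-1.6, -1.4, 1.0]
width: 0.0001
```

>>> send_rows:
  increments:
    - [0,0,-0.002,0,0]
    - [0,0,0,0,0]

```text
clock: 48.7
position: [0.6445, 0.1294, 0.0132]
ee_rot: [0.001, 0.822, -0.569, -0.0]
contact_force: [-3.5, -2.7, 1.7]
width: -0.0001
```

>>> send_rows:
  increments:
    - [0,0,-0.002,0,0]
    - [0,0,0,0,0]

```text
clock: 48.95
position: [0.6445, 0.1294, 0.0131]
ee_rot: [0.002, 0.822, -0.569, -0.002]
contact_force: [-6.9, -4.5, 5.2]
width: -0.0001
```

>>> send_rows:
  increments:
    - [0,0,-0.002,0,0]
    - [0,0,0,0,0]

```text
clock: 49.2
position: [0.6445, 0.1295, 0.013]
ee_rot: [0.004, 0.822, -0.569, -0.003]
contact_force: [-10.4, -5.9, 7.0]
width: -0.0001
```

>>> send_rows:
  increments:
    - [0,0,0.02,0,0]
    - [0,0,0.03,0,0]
    - [0,0,0.03,-0.03,0]
    - [0,0,0.03,-0.05,0]
    - [0,0,0.03,-0.05,0]
    - [0,0,0.03,-0.05,0]
    - [0,-0.03,0,-0.05,0]
    - [0,-0.05,0,0,0]

```text
clock: 50.2
position: [0.4658, 0.1471, 0.2485]
ee_rot: [-0.005, 0.821, -0.57, 0.005]
contact_force: [0.2, 1.1, -1.6]
width: 0.0001
```

>>> send_rows:
  increments:
    - [0,-0.05,0,0,0]
    - [0,-0.03,0,0,0]
    - [0,0,0,0,0]
    - [0,0,0,0,0]

```text
clock: 50.7
position: [0.4342, 0.2209, 0.2434]
ee_rot: [-0.001, 0.822, -0.569, 0.001]
contact_force: [-0.2, 0.3, -0.0]
width: -0.0001
```

```bash
python3 - <<'E'
from plan import *
s=shot('scene','s23'); t=shot('top','t23'); crop(t,200,110,350,290,3.3,'t23c'); crop(t,330,150,490,290,4,'t23r'); crop(s,290,200,470,380,3.3,'s23c')
print(pose(),manip.get_state()['contact_force'])
E
```

```text
(np.float64(0.4341041570038492), np.float64(0.22028718450227977), np.float64(0.2432809743520984), np.float64(-69.44731143449711)) [ 0.50974786 -0.73572608  0.52935858]
```

View pics/t23.png

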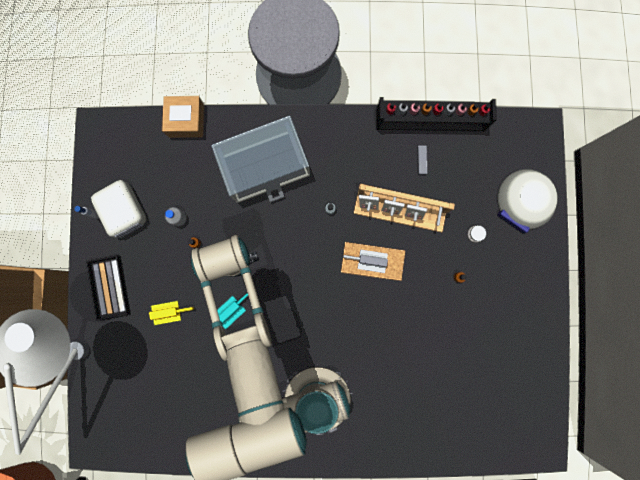

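View pics/t23c.png

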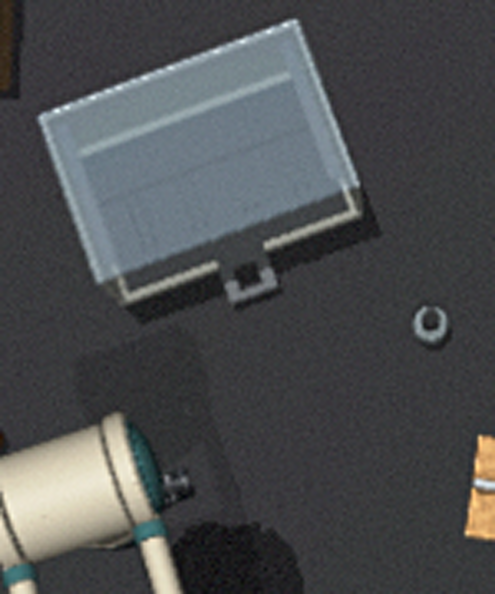

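View pics/t23r.png

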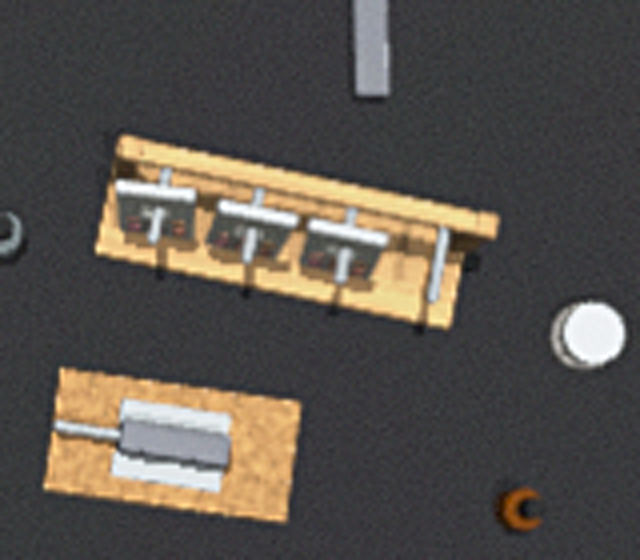

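View pics/s23c.png

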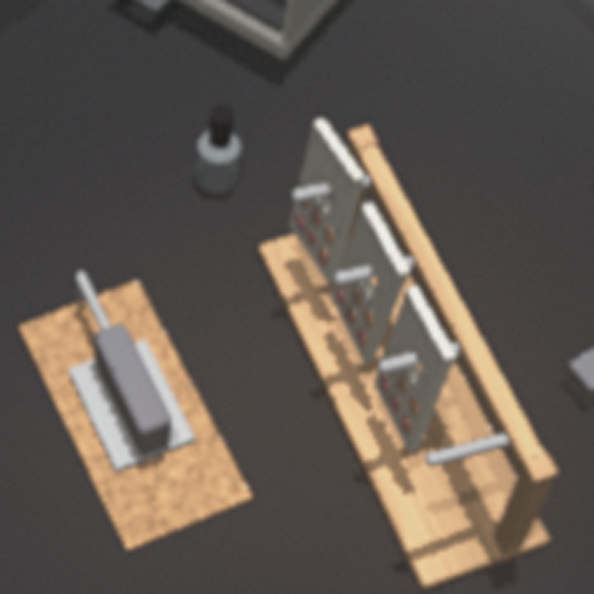

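```bash
python3 -c "
from rig import manip
print(manip.sign_off())"
```

```text
the job is handed in; nothing more can be done
None
```

The job is done and handed in at about 51 s; hand-in gives no verdict. I put the hook's prong into the finger hole, drew the tray out to its stop and stood the hook on the mat. Three boards were present and hang on pegs 3, 2 and 1. I then pushed the empty tray shut with closed fingers until it stopped moving, at about 12 N along the push.

Last checks, from both camera pictures just before handing in:
- **Boards:** each has its peg through its hole, roughly centred sideways. By a rough estimate they tilt about 0.2 rad; the limit is 0.4.
- **Tray:** the tab looks just as it did at the start, when shut.
- **Hook:** upright, centred and lengthwise on the mat.
- **Bottles:** those in view stand where they began. The arm hid one orange bottle in the last top view, so I could not confirm that one, though I never worked near it.
- **Arm:** clear of everything.

No check failed. I judged these by eye in the pictures and did not measure them again.

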